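# Fit the perforating spindle and torque its clamp nut

### The job

Fit the perforating spindle to the tabletop perforating machine: lay its barrel in the machine's V-block with the toothed wheel over the anvil roller, let go, and swing the clamp strap right across the barrel until it stops at the stud. Then turn the torque wrench that sits on the clamp nut clockwise until its breakaway joint gives, stop there without forcing the handle on to the end of its bend, and leave the wrench on the nut with the handle let go and the nut still tight.

Things in the scene. Friction and masses are not known exactly. Their poses are not given: they have to be found in the camera images.
- spindle_mid (a point): Loose perforating spindle, about 0.6 kg, balanced here: aluminium barrel 44 mm in diameter, 120 mm long; toothed steel wheel (67 mm) on a nose at its -x end, 34 mm steel pulley at its +x end; 172 mm over all. Point on the barrel's axis at mid-length; x runs along the barrel from wheel to pulley (it may roll about x). It starts lying level in its rest, axis 50 mm above the table.
- wheel_mid (a point): Centre of the spindle's toothed wheel (67 mm diameter, 8 mm thick), 76 mm from spindle_mid along -x; in place it stands over the anvil roller (36 mm diameter, top 49 mm above the table).
- rest: Fixed wooden rest, 110 x 100 mm, that carries the spindle at the start in two V saddles (16 mm thick, centred 40 mm either side of the middle). The 64 mm between them are free above a floor 14 mm high, so the barrel can be taken at its middle. Origin at the centre of its underside; x along the barrel.
- v_seat (a point): Where mid-barrel must lie in the fixed machine's V-block, 84 mm above the table; x is the barrel's axis, the wheel belongs on the -x side over the anvil roller. Two 90 degree V lands, 22 mm thick, centred 40 mm either side; the 58 mm between them are open down to 46 mm above the table, so fingers at mid-barrel have room. Pivot post and stud stand 85 mm off on the -y and +y sides.
- strap_pivot (a point): Vertical pivot axis of the clamp strap, 85 mm to the -y side of v_seat, on a post 22 mm in diameter; the point is 112 mm above the table. Its axes are the machine's.
- strap_grip (a point): Upright black round grip on the clamp strap, 20 mm in diameter, 40 mm tall (foot 118 mm, top 158 mm above the table), 90 mm from the pivot axis; point on its axis, 16 mm below its top. The strap is a level steel bar, 26 mm wide, 10 mm thick, reaching 186 mm from the pivot axis, underside 107 mm above the table, slotted at its free end to go round the stud.
- strap (a joint): Angle of the strap, rad: 0 wide open (it points almost along the machine's +x), growing counter-clockwise seen from above as it swings over the barrel, to 1.55 at its stop, where it lies straight across the barrel with its slot round the stud. It stays where it is left (friction about 0.2 N m). Starts between 0 and 0.35.
- nut_axis (a point): Vertical axis of stud, clamp nut and wrench head, 85 mm to the +y side of v_seat; the point is at the height of the wrench's handle, about 131 mm above the table.
- wrench_grip (a point): Middle of the black round grip (25 mm in diameter, 80 mm long) of the breakaway torque wrench, whose ring end (43 mm in diameter) sits on the clamp nut and stays there. On the grip's centre line, 145 mm from the nut's axis when straight, about 131 mm above the table; 70 mm or more are free below it and the sides are clear. x points outward along the handle.
- wrench_joint (a point): The wrench's breakaway hinge (vertical pin), 48 mm from the nut's axis; its x axis points outward along the head arm.
- nut (a joint): Turn of the clamp nut and wrench head, rad, growing as it is tightened (clockwise seen from above). Starts between 0 and 0.4, runs on easily (about 0.5 N m, 2 to 4 N at the grip) and stops where it pinches the strap, after 0.5 to 1 rad; where that is cannot be seen. Turned back it comes loose as easily.
- handle (a joint): Bend of the wrench at its breakaway hinge, rad: 0 straight. Rigid until the nut is at the set torque (about 13 N across the middle of the grip); then it gives, the push falls off and the handle swings on clockwise ahead of the head arm (clearly given at 0.1 rad, 10 mm at the grip), to a hard stop at 0.40 where the nut would be overtightened. Let go, it springs back straight.
- mug: White mug, 80 mm in diameter, 95 mm tall; a bystander. Origin at the centre of its underside.
- glue: White glue bottle, 38 mm in diameter, 105 mm tall; a bystander. Origin at the centre of its underside.
- jar: Glass jar with a steel lid, 72 mm in diameter, 85 mm tall; a bystander. Origin at the centre of its underside.
Mind the look-alikes: they are no part of the job. Leave any pink or yellow look-alike of the part that bears spindle_mid alone.

How it is judged:
On the way, in this order (a step that is already met when the one before it is completed fails the run):
1. the spindle lies in the V-block, wheel over the anvil roller, let go, with the strap still open (distance between spindle_mid and v_seat below 0.01 m and z of spindle_mid in the frame of v_seat below 0.003 m and angle between the x axis of spindle_mid and the x axis of v_seat, either way round below 0.05 rad and contact force between the fingers and spindle below 0.1 N and value of joint strap below 1 rad and x of wheel_mid in the frame of v_seat below -0.06 m), for 0.1 s.
2. the strap lies across the barrel, against its stop (value of joint strap above 1.49 rad and value of joint handle below 0.06 rad), for 0.1 s.
3. the wrench's breakaway joint gives (value of joint handle above 0.07 rad), for 0.05 s.
At the end, for the whole second after the job is handed in: Spindle at rest in the V (mid-barrel within 10 mm along, 4 mm sideways, 3 mm high; parallel within 0.05 rad; wheel at the anvil); strap within 0.06 rad of its stop; nut within 0.05 rad of where it pinched; wrench let go, bend under 0.05 rad (distance between spindle_mid and v_seat below 0.01 m and z of spindle_mid in the frame of v_seat below 0.003 m and angle between the x axis of spindle_mid and the x axis of v_seat, either way round below 0.05 rad and y of spindle_mid in the frame of v_seat between -0.004 and 0.004 m and linear speed of spindle below 0.02 m/s and value of joint strap above 1.49 rad and value of joint nut above 0.9 rad and value of joint handle below 0.05 rad and x of wheel_mid in the frame of v_seat below -0.06 m); the robot touches nothing.
It fails at once if the handle is forced on past the click to the end of its bend (0.33 rad or more): nut overtightened (value of joint handle above 0.33 rad).
It fails at once if the spindle is dropped: it falls free at more than 0.6 m/s (linear speed of spindle above 0.6 m/s and contact force between the fingers and spindle below 0.05 N).
It fails at once if the mug is moved by more than 30 mm (distance of mug from where it was at the start of the episode above 0.03 m).
It fails at once if the glue bottle is moved by more than 30 mm (distance of glue from where it was at the start of the episode above 0.03 m).
It fails at once if the jar is moved by more than 30 mm (distance of jar from where it was at the start of the episode above 0.03 m).
It also fails if it takes over 67 s, if anything falls off the work surface, if the arm or the gripper's body presses on something with over 40 N, if the wrist force passes 120 N, or if a joint passes its speed limit or range.

### The arm

A 6-joint arm with a two-finger parallel gripper is mounted at the origin on the work surface. World frame = base frame: x ahead of the robot, y to its left, z up, the work surface at z = 0. Lengths are in m, angles in rad, forces in N, time in s.
With the tool pointing down it reaches from about 0.275 to 1 m from the base axis. Payload 8.4 kg.
Tool frame: the origin (TCP) lies midway between the tips of the shut fingers; the grasp point (between the pads) lies 19 mm behind it; z points along the fingers, x is the direction in which the jaws open and shut, and the axes are right-handed (so a half turn about z gives the same grasp; the last joint's range is limited). The gripper opens to 85 mm and grips with 20 to 120 N. Pads are 22 mm wide; open, the fingers measure 114 mm over their backs; the gripper's body (76 mm by 85 mm) begins 54 mm behind the grasp point. The pads swing forward as they close: fully open they stand 13 mm farther back than shut.
Start: joints at [1.264, 0.353, 1.633, -0, 1.155, -0.002], TCP at [0.188, 0.596, 0.231] pointing down, gripper open.
Joint ranges: [-2.63, 2.63], [-0.92, 2.1], [0.06, 2.66], [-1.3, 4.44], [0, 2.69], [-3.02, 3.02]. Speed limits (rad/s): [2.22, 2.22, 2.79, 3.14, 3.14, 3.14].

### API

Orientations are given as a unit quaternion [x, y, z, w].
In Python, from workcell import * gives the robot as it stands.
- The arm moves only by the tool play_rows, never from a script. Its argument "steps" is a list of rows, each an object of numbers: "dx", "dy", "dz": the shift along the world's x, y, z in mm; "wx", "wy", "wz": the turn, a rotation vector about the world's x, y, z in rad; "jaw": the opening, from -1 (shut) to 1 (fully open). A call has 1 to 10 rows; each row is the pose to reach, as a shift and turn from the pose measured when the call began; what a row does not reach only later rows make up. A row lasts 1/12 s, in which the tool goes at most 41.7 mm and 7.16 degrees, less where a joint would pass 70% of its speed; a pose out of reach is approached as far as the arm can. A call with a gripper value outside its range is refused whole. The fingers move at their own pace and stop on an object; the grip force is fixed at half the most. Time passes only in rows, so rows that repeat a pose let the fingers close. It gives the time, the measured TCP pose, the force and the opening at its end, in the units of the state.
- get_obs(): the state, without advancing time (a new reading comes with each control period).
- capture(name): name is "scene" or "top"; returns the picture (420x560x3 uint8, red, green, blue); there is no depth.
- calibration(name): a dict with "fx", "fy", "cx", "cy" (pixels), "dist" ([k1, k2, p1, p2, k3] as OpenCV has them; the pictures are not rectified), "R" (3x3) and "t" (3): a world point X has camera coordinates R X + t. Camera axes: x right, y down, z forward; pixel columns grow to the right and rows downward; lengths in m; the calibration is good to about 2 mm. A picture is of the moment at which its call begins. calibration takes no time and is no camera call.
- sign_off(): hands the job in, once; it reports no verdict.
Trained networks look in the newest picture that a camera, given by its name, has taken for a name from the list of things; names that differ only in an ending like _2 or _b are one class to them, and where a whole thing is asked for, a point or a joint stands for the part that bears it (a point fixed in the world has none). Each returns a list of dicts, best first, with "conf" (0 to 1); they miss things now and then, are a little off and sometimes report something else, mostly with a low value. They report only what shows in the picture. A call takes as long as a camera call. They do not tell look-alikes from the thing itself.
- recognise(thing, camera): "xy" ([column, row] in pixels, amid what is visible of it).
The state is a dict: "time_s": time; "joint_pos": joint angles; "dq": joint speeds; "joint_efforts": joint torques, N m; "ee_pos": TCP position; "eef_rot": TCP orientation; "contact_force": force on the tool from outside, world axes, zero at the start; "moment": the same for the moment, N m; "gripper_width": finger opening in m.
Only numpy, scipy, OpenCV 4.12 (cv2) and the standard library are available. Lean on these libraries where they do the work, as an engineer would, in place of code of your own. Each camera call takes 0.05 s, during which the arm holds its last target.

## Working session

There is one attempt and no reset: what is moved stays moved. The work goes in short steps, Python scripts to look and compute and a tool call to move; the robot and the scene stay as the last step left them, time stands still between calls to the robot, and variables do not carry over. Pictures are saved under pics/ and viewed, and the job is handed in when it is done.

Besides the shell and the picture viewer there is one more tool, called after ">>>" as name(argument=value, ...), one argument or row to a line, values as JSON. play_rows: Moves the arm, as the interface text tells. Its arguments: {"type":"object","properties":{"steps":{"type":"array"}},"required":["steps"]}

```bash
mkdir -p pics; ls; python3 - <<'E'
from workcell import *
import cv2
for n in("scene","top"):
    im=capture(n); cv2.imwrite(f"pics/{n}0.png",im[:,:,::-1])
    c=calibration(n); print(n,c)
print(get_obs())
E
```

```text
pics
scene {'fx': 404.40867298398905, 'fy': 404.40867298398905, 'cx': 281.79345553973684, 'cy': 213.10406064083318, 'dist': array([0.0355306, 0.       , 0.       , 0.       , 0.       ]), 'R': array([[ 0.01108423,  0.99980186,  0.01653452],
       [ 0.7728919 ,  0.0019252 , -0.6345348 ],
       [-0.6344409 ,  0.01981273, -0.77271741]]), 't': array([ 0.03077057, -0.31801753,  1.52179848])}
top {'fx': 534.8244281713168, 'fy': 534.8244281713168, 'cx': 279.39118463176897, 'cy': 203.2922250476274, 'dist': array([-0.00307782,  0.        ,  0.        ,  0.        ,  0.        ]), 'R': array([[ 0.00145582, -0.9998555 ,  0.01693698],
       [-0.99618336, -0.0029282 , -0.08723606],
       [ 0.08727305, -0.01674533, -0.99604368]]), 't': array([-0.05606788,  0.51706141,  1.53062685])}
{'time_s': 0.1, 'joint_pos': array([ 1.26363193e+00,  3.53578705e-01,  1.63407185e+00, -1.86007102e-05,
        1.15517561e+00, -2.42171065e-03]), 'dq': array([-4.74753726e-05, -1.84058841e-03, -1.70919782e-03, -1.51757863e-03,
        1.93886496e-03,  4.23640055e-04]), 'joint_efforts': array([ 9.51271577e-04, -6.06358480e+01, -3.42818785e+01,  3.92224808e-05,
        4.03857252e-03, -1.19907593e-06]), 'ee_pos': array([0.18741944, 0.59579045, 0.23063169]), 'eef_rot': array([ 8.06238197e-01,  5.91590728e-01, -4.93122808e-04,  3.70532165e-04]), 'contact_force': array([-0.56634164,  0.33108463, -0.37620879]), 'moment': array([-0.01731177,  0.02738519,  0.00062379]), 'gripper_width': 0.08525260800414071}
```

View pics/scene0.png

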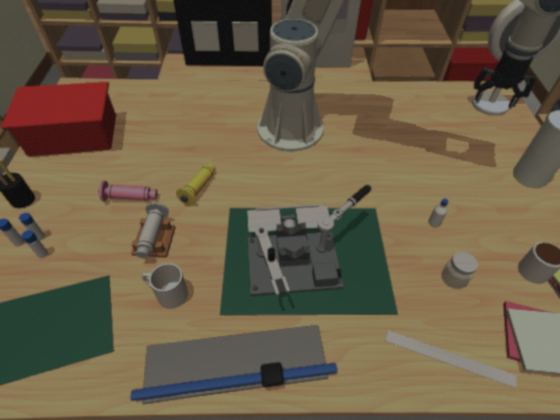

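View pics/top0.png

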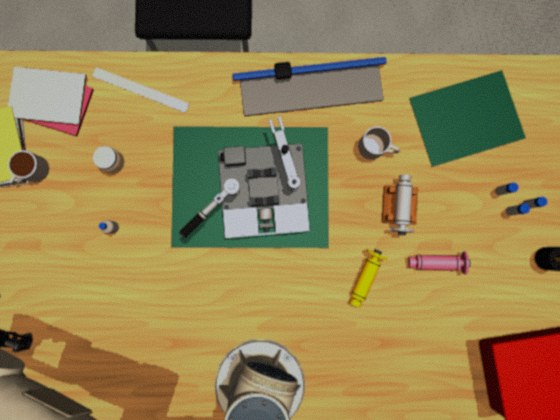

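```bash
cat > h.py <<'E'
from workcell import *
import numpy as np, cv2
from scipy.spatial.transform import Rotation as Rn
def ray(n,xy):
    c=calibration(n);K=np.array([[c['fx'],0,c['cx']],[0,c['fy'],c['cy']],[0,0,1]])
    u=cv2.undistortPoints(np.array([[xy]],float),K,np.array(c['dist']))[0,0]
    R=np.array(c['R']);t=np.array(c['t'])
    return -R.T@t, R.T@np.array([u[0],u[1],1])
def atz(n,xy,z):
    o,d=ray(n,xy); return o+d*(z-o[2])/d[2]
def tri(xs,xt):
    o1,d1=ray("scene",xs);o2,d2=ray("top",xt)
    s=np.linalg.lstsq(np.c_[d1,-d2],o2-o1,rcond=None)[0]
    a=o1+s[0]*d1;b=o2+s[1]*d2
    return (a+b)/2,np.linalg.norm(a-b)
def proj(n,X):
    c=calibration(n);K=np.array([[c['fx'],0,c['cx']],[0,c['fy'],c['cy']],[0,0,1]])
    p,_=cv2.projectPoints(np.array(X,float).reshape(-1,1,3),cv2.Rodrigues(np.array(c['R']))[0],np.array(c['t']),K,np.array(c['dist']))
    return p[:,0]
E
python3 - <<'E'
from h import *
Z=dict(spindle_mid=.05,wheel_mid=.05,v_seat=.084,strap_pivot=.112,strap_grip=.142,nut_axis=.131,wrench_grip=.131,wrench_joint=.131,rest=0,mug=.05,glue=.05,jar=.04)
for th,z in Z.items():
    for n in("scene","top"):
        for d in recognise(th,n)[:4]:
            print(th,n,round(d['conf'],2),np.round(d['xy'],1),np.round(atz(n,d['xy'],z)[:2],4))
E
```

```text
spindle_mid scene 0.96 [124.3 192.7] [ 0.3735 -0.5146]
spindle_mid scene 0.87 [195.6 186.6] [ 0.3469 -0.303 ]
spindle_mid scene 0.66 [168.5 286.1] [ 0.6944 -0.3285]
spindle_mid scene 0.62 [149.1 230.5] [ 0.5171 -0.4123]
spindle_mid top 0.89 [400.4 204.8] [ 0.5115 -0.4013]
spindle_mid top 0.68 [365.8 276.1] [ 0.3088 -0.2993]
wheel_mid scene 0.8 [194.1 186.8] [ 0.3477 -0.3075]
wheel_mid scene 0.67 [129.2 192.1] [ 0.371  -0.5005]
wheel_mid scene 0.6 [150.7 225.3] [ 0.4986 -0.4114]
wheel_mid top 0.89 [441.6 260.6] [ 0.3526 -0.516 ]
wheel_mid top 0.81 [403.1 207.1] [ 0.5049 -0.4089]
wheel_mid top 0.62 [366.6 278.7] [ 0.3015 -0.3014]
v_seat scene 0.92 [290.8 254.1] [ 0.6199 -0.0154]
v_seat top 0.64 [263.5 187.3] [ 0.5566 -0.0094]
strap_pivot scene 0.73 [288.9 255.3] [ 0.6421 -0.0217]
strap_pivot scene 0.64 [437.8 217.4] [0.5177 0.3894]
strap_pivot top 0.75 [263.8 187.3] [ 0.5533 -0.0106]
strap_grip scene 0.76 [268.8 258.3] [ 0.6706 -0.0722]
strap_grip top 0.71 [284.6 153.9] [ 0.6409 -0.0668]
strap_grip top 0.26 [214.3 207.1] [0.496  0.1212]
nut_axis scene 0.92 [338.4 215.8] [0.5281 0.1134]
nut_axis top 0.58 [210.7 202.8] [0.5085 0.1322]
wrench_grip scene 0.8 [354.6 196.6] [0.4589 0.1657]
wrench_grip top 0.78 [195.1 217. ] [0.4701 0.1736]
wrench_joint scene 0.56 [346.6 208.9] [0.5038 0.1382]
wrench_joint top 0.63 [208.7 206.1] [0.4996 0.1374]
wrench_joint top 0.16 [401.  205.6] [ 0.5024 -0.383 ]
rest scene 0.85 [159.2 241.9] [ 0.5211 -0.3941]
rest top 0.93 [390.9 206.8] [ 0.5098 -0.3852]
rest top 0.29 [106.7 160.4] [0.6449 0.4551]
mug scene 0.68 [168.3 285.7] [ 0.6932 -0.3292]
mug top 0.81 [374.3 141.6] [ 0.6948 -0.3288]
mug top 0.59 [261.9 187.8] [ 0.5592 -0.0044]
glue scene 0.65 [439.2 216.9] [0.4659 0.4264]
glue top 0.56 [108.7 222.1] [0.4599 0.4288]
jar scene 0.63 [459.  267.9] [0.6342 0.4389]
jar top 0.85 [108.2 160.8] [0.637  0.4384]
```

```bash
python3 - <<'E'
import cv2
s=cv2.imread("pics/scene0.png");t=cv2.imread("pics/top0.png")
def z(im,x,y,w,h,k,n): cv2.imwrite(n,cv2.resize(im[y:y+h,x:x+w],None,fx=k,fy=k,interpolation=cv2.INTER_CUBIC))
z(t,170,110,140,130,5,"pics/c1.png"); z(t,370,165,70,80,7,"pics/c2.png")
z(s,230,170,150,140,5,"pics/c3.png"); z(s,115,190,80,80,7,"pics/c4.png")
E
```

```text
(no output)
```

View pics/c1.png

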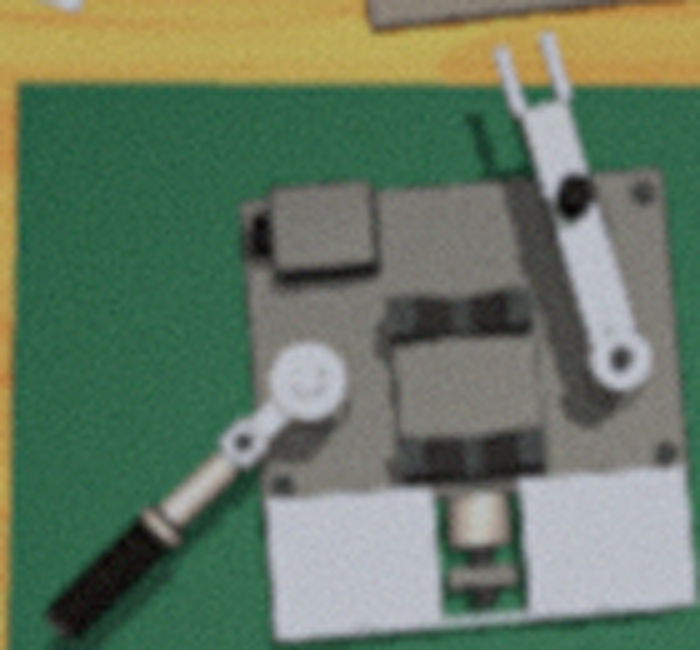

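View pics/c2.png

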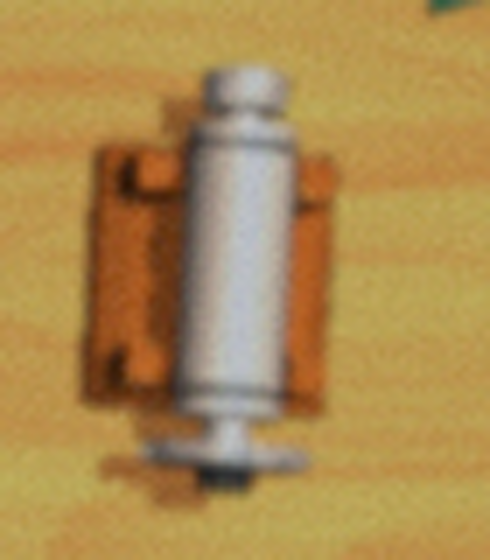

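View pics/c3.png

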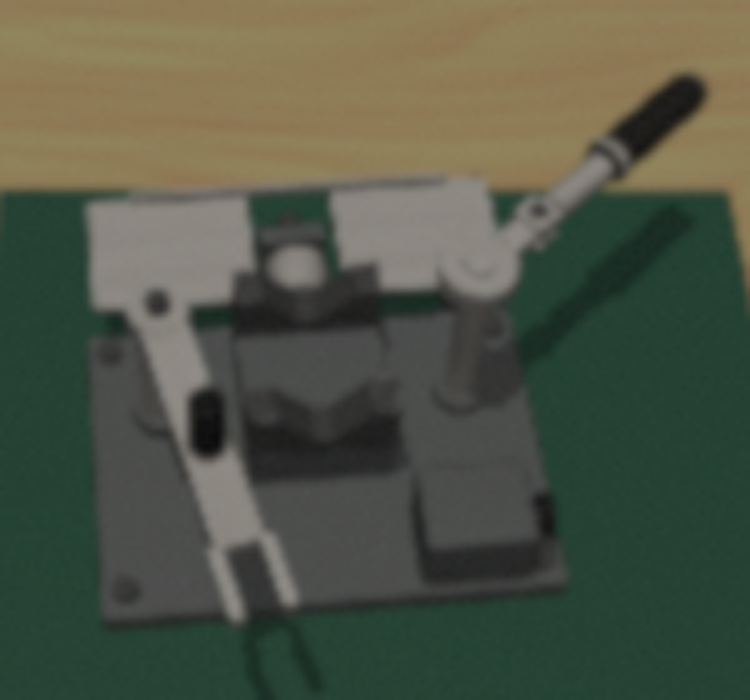

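View pics/c4.png

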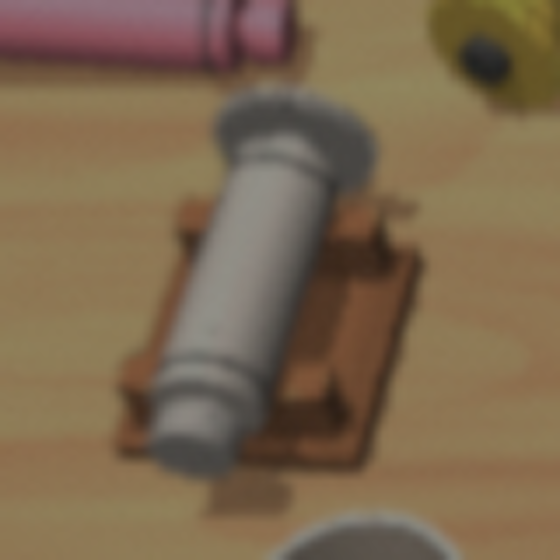

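```bash
python3 - <<'E'
from h import *
T=lambda x,y:(170+(x-.0)/5,110+y/5)
S=lambda x,y:(230+x/5,170+y/5)
T2=lambda x,y:(370+x/7,165+y/7)
S2=lambda x,y:(115+x/7,190+y/7)
r=lambda a:np.round(a,4)
print('nut tri',tri(S(482,258),T(309,381)), atz('top',T(309,381),.14),atz('scene',S(482,258),.14))
print('piv tri',tri(S(157,302),T(620,358)), atz('top',T(620,358),.117),atz('scene',S(157,302),.117))
n=atz('top',T(309,381),.14);p=atz('top',T(620,358),.117)
d=n-p;print('dist',np.linalg.norm(d[:2]),'yaw mach x',np.arctan2(d[1],d[0])-np.pi/2,'mid',(n+p)/2)
# strap grip top
print('grip',atz('top',T(575,190),.158),tri(S(205,400),T(575,192)))
# wrench
print('hinge',atz('top',T(243,442),.135),tri(S(540,210),T(243,442)))
for a in((160,525),(62,625)): print('grip ends',atz('top',T(*a),.131))
for a in((618,158),(690,92)): print('grip ends s',atz('scene',S(*a),.131))
# machine parts: V-lands ends z~.084 
for a in((390,318),(530,312),(395,462),(543,455)): print('land',r(atz('top',T(*a),.09)))
# spindle ends
a=T2(247,90);b=T2(223,458)
print('pulley end',r(atz('top',a,.05)),'wheel',r(atz('top',b,.05)))
print('barrel sides far', [r(atz('top',T2(*q),.05)) for q in((192,145),(297,145),(180,405),(284,405))])
print('scene: pulley end', [r(atz('scene',S2(*q),.05)) for q in((193,440),(297,140))])
print('rest',[r(atz('top',T2(*q),.014)) for q in((97,148),(330,158),(85,402),(320,412))])
E
```

```text
nut tri (array([0.55315905, 0.07681321, 0.13761673]), np.float64(0.00309521001871096)) [0.5527007  0.07509644 0.14      ] [0.55508921 0.07797353 0.14      ]
piv tri (array([ 0.56846838, -0.09303928,  0.11903704]), np.float64(0.0003338899466521461)) [ 0.5687304 -0.0932966  0.117    ] [ 0.56694356 -0.09294985  0.117     ]
dist 0.1691542773459195 yaw mach x 0.09490618919880633 mid [ 0.56071555 -0.00910008  0.1285    ]
grip [ 0.65396592 -0.06746199  0.158     ] (array([ 0.65382737, -0.06725092,  0.1531059 ]), np.float64(0.0006903190310181062))
hinge [0.52011562 0.11064287 0.135     ] (array([0.52001723, 0.11137085, 0.13727366]), np.float64(0.001902268652929306))
grip ends [0.47549002 0.15511469 0.131     ]
grip ends [0.42164192 0.20678746 0.131     ]
grip ends s [0.47740702 0.16059623 0.131     ]
grip ends s [0.42748776 0.20782141 0.131     ]
land [0.5942 0.0339 0.09  ]
land [ 0.5979 -0.0442  0.09  ]
land [0.5136 0.0306 0.09  ]
land [ 0.5177 -0.0516  0.09  ]
pulley end [ 0.5894 -0.4168  0.05  ] wheel [ 0.4381 -0.4041  0.05  ]
barrel sides far [array([ 0.5665, -0.3937,  0.05  ]), array([ 0.5667, -0.437 ,  0.05  ]), array([ 0.4597, -0.3869,  0.05  ]), array([ 0.4598, -0.4295,  0.05  ])]
scene: pulley end [array([ 0.5927, -0.4149,  0.05  ]), array([ 0.4417, -0.4028,  0.05  ])]
rest [array([ 0.5695, -0.3622,  0.014 ]), array([ 0.5656, -0.4605,  0.014 ]), array([ 0.4627, -0.3555,  0.014 ]), array([ 0.4588, -0.454 ,  0.014 ])]
```

>>> play_rows(
  steps=[
    {"dx": 326, "dy": -1007, "dz": -20, "wz": 0.235, "jaw": 1},
    {"dx": 326, "dy": -1007, "dz": -20, "wz": 0.235, "jaw": 1},
    {"dx": 326, "dy": -1007, "dz": -20, "wz": 0.235, "jaw": 1},
    {"dx": 326, "dy": -1007, "dz": -20, "wz": 0.235, "jaw": 1},
    {"dx": 326, "dy": -1007, "dz": -20, "wz": 0.235, "jaw": 1},
    {"dx": 326, "dy": -1007, "dz": -20, "wz": 0.235, "jaw": 1},
    {"dx": 326, "dy": -1007, "dz": -20, "wz": 0.235, "jaw": 1},
    {"dx": 326, "dy": -1007, "dz": -20, "wz": 0.235, "jaw": 1},
    {"dx": 326, "dy": -1007, "dz": -20, "wz": 0.235, "jaw": 1},
    {"dx": 326, "dy": -1007, "dz": -20, "wz": 0.235, "jaw": 1},
  ],
)

```text
validation failed for argument at $.st...
```

>>> play_rows(
  steps=[
    {"dx": 12, "dy": -38, "dz": 0, "wx": 0, "wy": 0, "wz": 0.03, "jaw": 1},
  ],
)

```text
time_s: 1.38
ee_pos: [0.1987, 0.5627, 0.2313]
eef_rot: [0.797, 0.604, 0.001, -0.002]
contact_force: [0.6, -0.9, 0.1]
gripper_width: 0.0857
```

>>> play_rows(
  steps=[
    {"dx": 12, "dy": -38, "dz": 0, "wx": 0, "wy": 0, "wz": 0.03, "jaw": 1},
    {"dx": 24, "dy": -76, "dz": 0, "wx": 0, "wy": 0, "wz": 0.06, "jaw": 1},
    {"dx": 36, "dy": -114, "dz": 0, "wx": 0, "wy": 0, "wz": 0.09, "jaw": 1},
    {"dx": 48, "dy": -152, "dz": 0, "wx": 0, "wy": 0, "wz": 0.12, "jaw": 1},
    {"dx": 60, "dy": -190, "dz": 0, "wx": 0, "wy": 0, "wz": 0.15, "jaw": 1},
    {"dx": 72, "dy": -228, "dz": 0, "wx": 0, "wy": 0, "wz": 0.18, "jaw": 1},
    {"dx": 84, "dy": -266, "dz": 0, "wx": 0, "wy": 0, "wz": 0.2, "jaw": 1},
    {"dx": 96, "dy": -304, "dz": 0, "wx": 0, "wy": 0, "wz": 0.2, "jaw": 1},
    {"dx": 110, "dy": -342, "dz": 0, "wx": 0, "wy": 0, "wz": 0.2, "jaw": 1},
    {"dx": 124, "dy": -380, "dz": 0, "wx": 0, "wy": 0, "wz": 0.2, "jaw": 1},
  ],
)

```text
time_s: 2.22
ee_pos: [0.3228, 0.181, 0.2317]
eef_rot: [0.732, 0.681, 0.002, -0.002]
contact_force: [1.6, 0.4, 0.2]
gripper_width: 0.0851
```

>>> play_rows(
  steps=[
    {"dx": 13, "dy": -39, "dz": 0, "wx": 0, "wy": 0, "wz": 0, "jaw": 1},
    {"dx": 26, "dy": -78, "dz": 0, "wx": 0, "wy": 0, "wz": 0, "jaw": 1},
    {"dx": 39, "dy": -117, "dz": 0, "wx": 0, "wy": 0, "wz": 0, "jaw": 1},
    {"dx": 52, "dy": -156, "dz": 0, "wx": 0, "wy": 0, "wz": 0, "jaw": 1},
    {"dx": 65, "dy": -195, "dz": 0, "wx": 0, "wy": 0, "wz": 0, "jaw": 1},
    {"dx": 78, "dy": -234, "dz": 0, "wx": 0, "wy": 0, "wz": 0, "jaw": 1},
    {"dx": 91, "dy": -273, "dz": 0, "wx": 0, "wy": 0, "wz": 0, "jaw": 1},
    {"dx": 104, "dy": -312, "dz": 0, "wx": 0, "wy": 0, "wz": 0, "jaw": 1},
    {"dx": 117, "dy": -351, "dz": 0, "wx": 0, "wy": 0, "wz": 0, "jaw": 1},
    {"dx": 130, "dy": -390, "dz": 0, "wx": 0, "wy": 0, "wz": 0, "jaw": 1},
  ],
)

```text
time_s: 3.05
ee_pos: [0.453, -0.2114, 0.2318]
eef_rot: [0.732, 0.681, 0.002, -0.001]
contact_force: [1.1, 0.2, -0.4]
gripper_width: 0.086
```

>>> play_rows(
  steps=[
    {"dx": 13, "dy": -39, "dz": 0, "wx": 0, "wy": 0, "wz": 0, "jaw": 1},
    {"dx": 26, "dy": -78, "dz": 0, "wx": 0, "wy": 0, "wz": 0, "jaw": 1},
    {"dx": 39, "dy": -117, "dz": 0, "wx": 0, "wy": 0, "wz": 0, "jaw": 1},
    {"dx": 52, "dy": -156, "dz": -10, "wx": 0, "wy": 0, "wz": 0, "jaw": 1},
    {"dx": 62, "dy": -195, "dz": -20, "wx": 0, "wy": 0, "wz": 0, "jaw": 1},
    {"dx": 62, "dy": -202, "dz": -40, "wx": 0, "wy": 0, "wz": 0, "jaw": 1},
    {"dx": 62, "dy": -202, "dz": -70, "wx": 0, "wy": 0, "wz": 0, "jaw": 1},
    {"dx": 62, "dy": -202, "dz": -90, "wx": 0, "wy": 0, "wz": 0, "jaw": 1},
  ],
)

```text
time_s: 3.72
ee_pos: [0.5143, -0.4141, 0.1394]
eef_rot: [0.733, 0.68, 0.002, -0.002]
contact_force: [-0.1, -0.0, -0.7]
gripper_width: 0.086
```

>>> play_rows(
  steps=[
    {"dx": 0, "dy": 3, "dz": -30, "wx": 0, "wy": 0, "wz": 0, "jaw": 1},
    {"dx": 0, "dy": 3, "dz": -60, "wx": 0, "wy": 0, "wz": 0, "jaw": 1},
    {"dx": 0, "dy": 3, "dz": -90, "wx": 0, "wy": 0, "wz": 0, "jaw": 1},
    {"dx": 0, "dy": 3, "dz": -111, "wx": 0, "wy": 0, "wz": 0, "jaw": 1},
    {"dx": 0, "dy": 3, "dz": -111, "wx": 0, "wy": 0, "wz": 0, "jaw": 1},
  ],
)

```text
time_s: 4.13
ee_pos: [0.5117, -0.409, 0.0237]
eef_rot: [0.733, 0.68, 0.001, -0.006]
contact_force: [-0.9, 1.0, -0.0]
gripper_width: 0.0849
```

```bash
python3 - <<'E'
from h import *
im=capture("scene");cv2.imwrite("pics/g1.png",cv2.resize(im[150:290,80:240,::-1],None,fx=4,fy=4,interpolation=cv2.INTER_CUBIC))
o=get_obs();print(o['ee_pos'],o['contact_force'],o['joint_pos'])
E
```

```text
[ 0.51285966 -0.4099594   0.02615077] [ 0.06491357 -0.22117835 -0.05666261] [-0.67873882  0.6395769   1.68508156  0.00548613  0.82520976 -2.17875354]
```

View pics/g1.png

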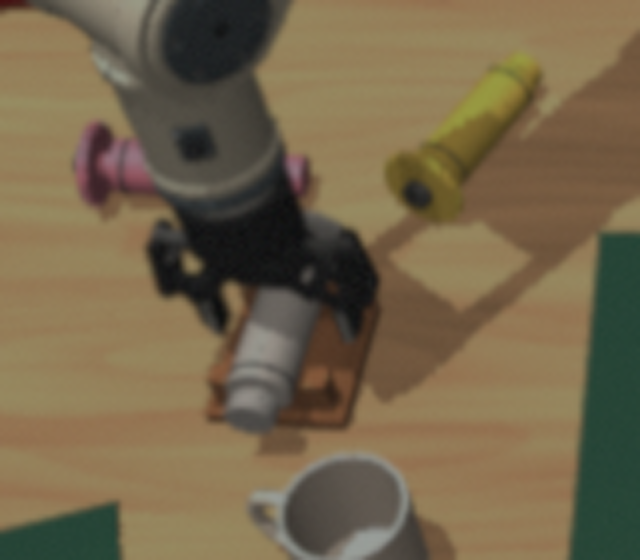

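Open fingers straddle the barrel (crop ~(270,290)); closing.

>>> play_rows(
  steps=[
    {"dx": 0, "dy": 0, "dz": 2, "wx": 0, "wy": 0, "wz": 0, "jaw": 0.3},
    {"dx": 0, "dy": 0, "dz": 2, "wx": 0, "wy": 0, "wz": 0, "jaw": -0.2},
    {"dx": 0, "dy": 0, "dz": 2, "wx": 0, "wy": 0, "wz": 0, "jaw": -1},
    {"dx": 0, "dy": 0, "dz": 2, "wx": 0, "wy": 0, "wz": 0, "jaw": -1},
    {"dx": 0, "dy": 0, "dz": 2, "wx": 0, "wy": 0, "wz": 0, "jaw": -1},
    {"dx": 0, "dy": 0, "dz": 2, "wx": 0, "wy": 0, "wz": 0, "jaw": -1},
    {"dx": 0, "dy": 0, "dz": 2, "wx": 0, "wy": 0, "wz": 0, "jaw": -1},
    {"dx": 0, "dy": 0, "dz": 2, "wx": 0, "wy": 0, "wz": 0, "jaw": -1},
  ],
)

```text
time_s: 4.85
ee_pos: [0.5138, -0.4097, 0.0304]
eef_rot: [0.733, 0.68, 0.002, -0.004]
contact_force: [0.4, 6.9, 9.0]
gripper_width: 0.0424
```

>>> play_rows(
  steps=[
    {"dx": 0, "dy": 0, "dz": 5, "wx": 0, "wy": 0, "wz": 0, "jaw": -1},
    {"dx": 0, "dy": 0, "dz": 12, "wx": 0, "wy": 0, "wz": 0, "jaw": -1},
    {"dx": 0, "dy": 0, "dz": 25, "wx": 0, "wy": 0, "wz": 0, "jaw": -1},
    {"dx": 0, "dy": 0, "dz": 40, "wx": 0, "wy": 0, "wz": 0, "jaw": -1},
    {"dx": 0, "dy": 0, "dz": 60, "wx": 0, "wy": 0, "wz": 0, "jaw": -1},
    {"dx": 0, "dy": 0, "dz": 80, "wx": 0, "wy": 0, "wz": 0, "jaw": -1},
    {"dx": 0, "dy": 0, "dz": 105, "wx": 0, "wy": 0, "wz": 0, "jaw": -1},
    {"dx": 0, "dy": 0, "dz": 130, "wx": 0, "wy": 0, "wz": 0, "jaw": -1},
    {"dx": 0, "dy": 0, "dz": 155, "wx": 0, "wy": 0, "wz": 0, "jaw": -1},
    {"dx": 0, "dy": 0, "dz": 170, "wx": 0, "wy": 0, "wz": 0, "jaw": -1},
  ],
)

```text
time_s: 5.68
ee_pos: [0.5144, -0.4104, 0.2045]
eef_rot: [0.733, 0.68, 0.002, -0.002]
contact_force: [0.3, -1.0, -5.0]
gripper_width: 0.0426
```

```bash
python3 - <<'E'
from h import *
for n in("scene","top"):
    im=capture(n);cv2.imwrite(f"pics/l_{n}.png",im[:,:,::-1])
o=get_obs();print(o['ee_pos'],o['contact_force'],o['moment'],o['gripper_width'],Rn.from_quat(o['eef_rot']).as_matrix())
s=cv2.imread("pics/l_scene.png")[100:260,60:260];t=cv2.imread("pics/l_top.png")[140:300,330:530]
cv2.imwrite("pics/l2.png",cv2.resize(cv2.hconcat([s,t]),None,fx=2,fy=2,interpolation=cv2.INTER_CUBIC))
E
```

```text
[ 0.51518405 -0.41100511  0.20475077] [ 0.42908688  0.03155077 -5.10629669] [-0.00760591 -0.02684491 -0.02061551] 0.04236800327247985 [[ 0.07503342  0.99717657  0.00297855]
 [ 0.99717202 -0.0750451   0.00402409]
 [ 0.00423626  0.00266818 -0.99998747]]
```

View pics/l2.png

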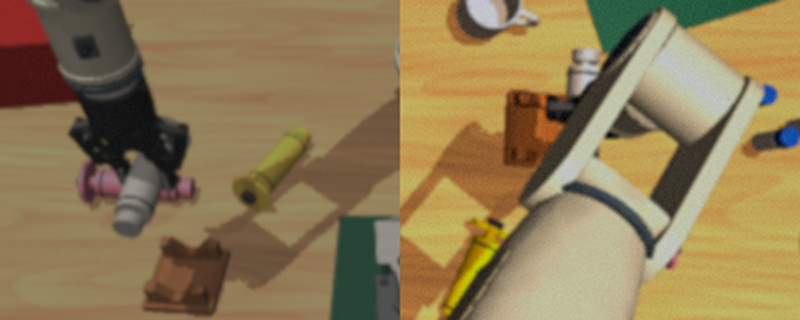

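>>> play_rows(
  steps=[
    {"dx": 2, "dy": 20, "dz": 5, "wx": 0, "wy": 0, "wz": 0.02, "jaw": -1},
    {"dx": 6, "dy": 55, "dz": 10, "wx": 0, "wy": 0, "wz": 0.04, "jaw": -1},
    {"dx": 11, "dy": 95, "dz": 10, "wx": 0, "wy": 0, "wz": 0.06, "jaw": -1},
    {"dx": 16, "dy": 135, "dz": 10, "wx": 0, "wy": 0, "wz": 0.08, "jaw": -1},
    {"dx": 21, "dy": 175, "dz": 10, "wx": 0, "wy": 0, "wz": 0.1, "jaw": -1},
    {"dx": 26, "dy": 215, "dz": 10, "wx": 0, "wy": 0, "wz": 0.12, "jaw": -1},
    {"dx": 31, "dy": 255, "dz": 10, "wx": 0, "wy": 0, "wz": 0.14, "jaw": -1},
    {"dx": 36, "dy": 295, "dz": 10, "wx": 0, "wy": 0, "wz": 0.16, "jaw": -1},
    {"dx": 40, "dy": 330, "dz": 10, "wx": 0, "wy": 0, "wz": 0.16, "jaw": -1},
    {"dx": 42, "dy": 360, "dz": 10, "wx": 0, "wy": 0, "wz": 0.16, "jaw": -1},
  ],
)

```text
time_s: 6.62
ee_pos: [0.5564, -0.0485, 0.2138]
eef_rot: [0.676, 0.737, 0.002, -0.001]
contact_force: [0.8, -0.1, -5.2]
gripper_width: 0.0423
```

>>> play_rows(
  steps=[
    {"dx": 1, "dy": 17, "dz": 0, "wx": 0, "wy": 0, "wz": 0, "jaw": -1},
    {"dx": 2, "dy": 32, "dz": 0, "wx": 0, "wy": 0, "wz": 0, "jaw": -1},
    {"dx": 3, "dy": 40, "dz": -3, "wx": 0, "wy": 0, "wz": 0, "jaw": -1},
    {"dx": 3, "dy": 42, "dz": -10, "wx": 0, "wy": 0, "wz": 0, "jaw": -1},
    {"dx": 3, "dy": 42, "dz": -20, "wx": 0, "wy": 0, "wz": 0, "jaw": -1},
    {"dx": 3, "dy": 42, "dz": -20, "wx": 0, "wy": 0, "wz": 0, "jaw": -1},
  ],
)

```text
time_s: 7.12
ee_pos: [0.5577, -0.0073, 0.191]
eef_rot: [0.676, 0.737, 0.001, -0.003]
contact_force: [-0.8, -0.3, -5.1]
gripper_width: 0.0423
```

```bash
python3 - <<'E'
from h import *
for n in("scene","top"):
    im=capture(n);cv2.imwrite(f"pics/m_{n}.png",im[:,:,::-1])
o=get_obs();print(o['ee_pos'],o['contact_force'],o['moment'],o['gripper_width'],Rn.from_quat(o['eef_rot']).as_matrix())
s=cv2.imread("pics/m_scene.png")[160:320,220:420];t=cv2.imread("pics/m_top.png")[100:260,170:370]
cv2.imwrite("pics/m2.png",cv2.resize(cv2.hconcat([s,t]),None,fx=2,fy=2,interpolation=cv2.INTER_CUBIC))
E
```

```text
[ 0.55863042 -0.00749591  0.1926719 ] [ 0.23847981 -0.57249087 -5.38399241] [0.05991752 0.02405495 0.02907491] 0.042372933794417804 [[-8.46134990e-02  9.96412922e-01 -1.35843890e-03]
 [ 9.96402514e-01  8.46189605e-02  4.65427226e-03]
 [ 4.75252670e-03 -9.59737678e-04 -9.99988246e-01]]
```

View pics/m2.png

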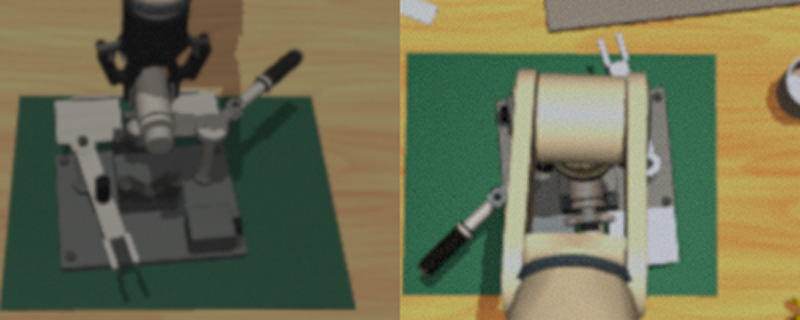

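>>> play_rows(
  steps=[
    {"dx": 2, "dy": 0, "dz": -20, "wx": 0, "wy": 0, "wz": 0, "jaw": -1},
    {"dx": 2, "dy": 0, "dz": -45, "wx": 0, "wy": 0, "wz": 0, "jaw": -1},
    {"dx": 2, "dy": 0, "dz": -70, "wx": 0, "wy": 0, "wz": 0, "jaw": -1},
    {"dx": 2, "dy": 0, "dz": -90, "wx": 0, "wy": 0, "wz": 0, "jaw": -1},
    {"dx": 2, "dy": 0, "dz": -103, "wx": 0, "wy": 0, "wz": 0, "jaw": -1},
    {"dx": 2, "dy": 0, "dz": -108, "wx": 0, "wy": 0, "wz": 0, "jaw": -1},
    {"dx": 2, "dy": 0, "dz": -108, "wx": 0, "wy": 0, "wz": 0, "jaw": -1},
  ],
)

```text
time_s: 7.8
ee_pos: [0.5601, -0.0082, 0.0837]
eef_rot: [0.677, 0.736, 0.001, -0.003]
contact_force: [0.1, 0.2, -6.1]
gripper_width: 0.0422
```

```bash
python3 - <<'E'
from h import *
for n in("scene","top"):
    im=capture(n);cv2.imwrite(f"pics/n_{n}.png",im[:,:,::-1])
o=get_obs();print(o['ee_pos'],o['contact_force'],o['moment'],o['gripper_width'])
s=cv2.imread("pics/n_scene.png")[180:290,235:365];t=cv2.imread("pics/n_top.png")[100:210,200:330]
cv2.imwrite("pics/n2.png",cv2.resize(cv2.hconcat([s,t]),None,fx=3,fy=3,interpolation=cv2.INTER_CUBIC))
E
```

```text
[ 0.56133683 -0.00794866  0.08541056] [ 0.06541208 -0.50446732 -4.56882205] [ 0.01610167 -0.00304671 -0.01018469] 0.04259866890571563
```

View pics/n2.png

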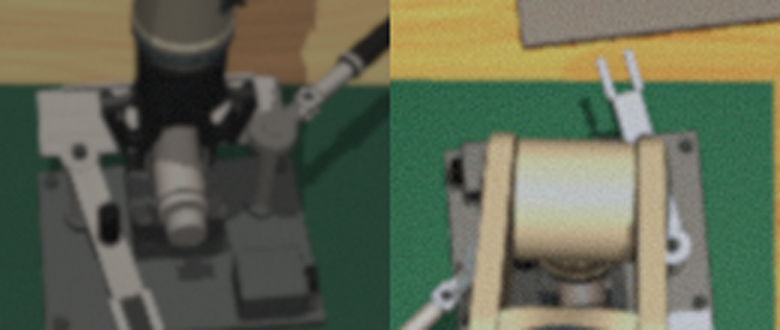

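```bash
python3 - <<'E'
from h import *
print(atz('scene',(296,255.5),.105), proj('scene',[[.56,-.008,.084],[.56+.079,-.008+.0068,.105]]))
E
```

```text
[ 0.63810479 -0.00321063  0.105     ] [[292.94505032 235.68234681]
 [296.79691085 255.7939943 ]]
```

>>> play_rows(
  steps=[
    {"dx": 0, "dy": 0, "dz": -5, "wx": 0, "wy": 0, "wz": 0, "jaw": -1},
    {"dx": 0, "dy": 0, "dz": -9, "wx": 0, "wy": 0, "wz": 0, "jaw": -1},
    {"dx": 0, "dy": 0, "dz": -13, "wx": 0, "wy": 0, "wz": 0, "jaw": -1},
    {"dx": 0, "dy": 0, "dz": -16, "wx": 0, "wy": 0, "wz": 0, "jaw": -1},
    {"dx": 0, "dy": 0, "dz": -16, "wx": 0, "wy": 0, "wz": 0, "jaw": -1},
  ],
)

```text
time_s: 8.32
ee_pos: [0.5609, -0.0079, 0.0688]
eef_rot: [0.677, 0.736, 0.001, -0.002]
contact_force: [-0.1, 1.0, -5.8]
gripper_width: 0.0423
```

Axial position agrees. Lower on to contact.

>>> play_rows(
  steps=[
    {"dx": 0, "dy": 0, "dz": -2, "wx": 0, "wy": 0, "wz": 0, "jaw": -1},
    {"dx": 0, "dy": 0, "dz": -3, "wx": 0, "wy": 0, "wz": 0, "jaw": -1},
    {"dx": 0, "dy": 0, "dz": -4, "wx": 0, "wy": 0, "wz": 0, "jaw": -1},
    {"dx": 0, "dy": 0, "dz": -4, "wx": 0, "wy": 0, "wz": 0, "jaw": -1},
  ],
)

```text
time_s: 8.65
ee_pos: [0.561, -0.0081, 0.0651]
eef_rot: [0.677, 0.736, 0.001, -0.002]
contact_force: [-1.5, -2.0, -0.6]
gripper_width: 0.0425
```

>>> play_rows(
  steps=[
    {"dx": 0, "dy": 0, "dz": -1, "wx": 0, "wy": 0, "wz": 0, "jaw": -1},
    {"dx": 0, "dy": 0, "dz": -1, "wx": 0, "wy": 0, "wz": 0, "jaw": 0.1},
    {"dx": 0, "dy": 0, "dz": -1, "wx": 0, "wy": 0, "wz": 0, "jaw": 0.2},
    {"dx": 0, "dy": 0, "dz": -1, "wx": 0, "wy": 0, "wz": 0, "jaw": 0.35},
    {"dx": 0, "dy": 0, "dz": -1, "wx": 0, "wy": 0, "wz": 0, "jaw": 0.45},
    {"dx": 0, "dy": 0, "dz": -1, "wx": 0, "wy": 0, "wz": 0, "jaw": 0.45},
  ],
)

```text
time_s: 9.15
ee_pos: [0.5615, -0.0084, 0.0643]
eef_rot: [0.677, 0.736, 0.001, -0.001]
contact_force: [1.0, -2.3, 0.1]
gripper_width: 0.0619
```

```bash
python3 - <<'E'
from h import *
im=capture("scene");cv2.imwrite("pics/p.png",cv2.resize(im[180:290,235:365,::-1],None,fx=4,fy=4,interpolation=cv2.INTER_CUBIC))
o=get_obs();print(o['ee_pos'],o['contact_force'],o['gripper_width'])
E
```

```text
[ 0.56157664 -0.00833615  0.06436255] [ 1.68617764 -2.11109761  0.72514869] 0.06184417568369556
```

View pics/p.png

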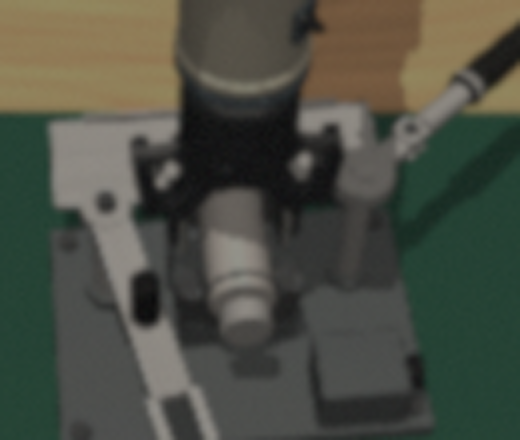

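>>> play_rows(
  steps=[
    {"dx": 0, "dy": 0, "dz": 0, "wx": 0, "wy": 0, "wz": 0, "jaw": 0.25},
    {"dx": 0, "dy": 0, "dz": 0, "wx": 0, "wy": 0, "wz": 0, "jaw": 0.25},
  ],
)

```text
time_s: 9.37
ee_pos: [0.5615, -0.0082, 0.0643]
eef_rot: [0.677, 0.736, 0.002, -0.002]
contact_force: [0.3, -0.2, -0.2]
gripper_width: 0.0535
```

>>> play_rows(
  steps=[
    {"dx": 0, "dy": 0, "dz": 3, "wx": 0, "wy": 0, "wz": 0, "jaw": 0.25},
    {"dx": 0, "dy": 0, "dz": 8, "wx": 0, "wy": 0, "wz": 0, "jaw": 0.25},
  ],
)

```text
time_s: 9.53
ee_pos: [0.5609, -0.008, 0.0721]
eef_rot: [0.677, 0.736, 0.001, -0.002]
contact_force: [0.6, -0.1, -0.0]
gripper_width: 0.0534
```

>>> play_rows(
  steps=[
    {"dx": 0, "dy": 0, "dz": 10, "wx": 0, "wy": 0, "wz": 0, "jaw": 0.25},
    {"dx": 0, "dy": 0, "dz": 25, "wx": 0, "wy": 0, "wz": 0, "jaw": 0.25},
    {"dx": 0, "dy": 0, "dz": 45, "wx": 0, "wy": 0, "wz": 0, "jaw": 0.25},
    {"dx": 0, "dy": 0, "dz": 70, "wx": 0, "wy": 0, "wz": 0, "jaw": 0.25},
    {"dx": 0, "dy": 0, "dz": 100, "wx": 0, "wy": 0, "wz": 0, "jaw": -0.2},
    {"dx": 0, "dy": 0, "dz": 120, "wx": 0, "wy": 0, "wz": 0, "jaw": -1},
    {"dx": -20, "dy": -25, "dz": 135, "wx": 0, "wy": 0, "wz": 0, "jaw": -1},
    {"dx": -40, "dy": -60, "dz": 140, "wx": 0, "wy": 0, "wz": 0, "jaw": -1},
    {"dx": -50, "dy": -100, "dz": 140, "wx": 0, "wy": 0, "wz": 0, "jaw": -1},
    {"dx": -50, "dy": -140, "dz": 140, "wx": 0, "wy": 0, "wz": 0, "jaw": -1},
  ],
)

```text
time_s: 10.37
ee_pos: [0.5089, -0.1488, 0.2139]
eef_rot: [0.676, 0.737, 0.001, -0.002]
contact_force: [1.4, 0.5, -0.3]
gripper_width: -0.0001
```

```bash
python3 - <<'E'
from h import *
for n in("scene","top"):
    im=capture(n);cv2.imwrite(f"pics/q_{n}.png",im[:,:,::-1])
o=get_obs();print(o['ee_pos'],o['contact_force'],o['moment'],o['gripper_width'])
s=cv2.imread("pics/q_scene.png")[170:310,230:370];t=cv2.imread("pics/q_top.png")[110:250,180:320]
cv2.imwrite("pics/q2.png",cv2.resize(cv2.hconcat([s,t]),None,fx=2.85,fy=2.85,interpolation=cv2.INTER_CUBIC))
E
```

```text
[ 0.51064311 -0.1526166   0.21367445] [-0.64092269  0.87393631 -0.1862107 ] [ 0.01488667  0.00216021 -0.01395755] 0.00040809038884797206
```

View pics/q2.png

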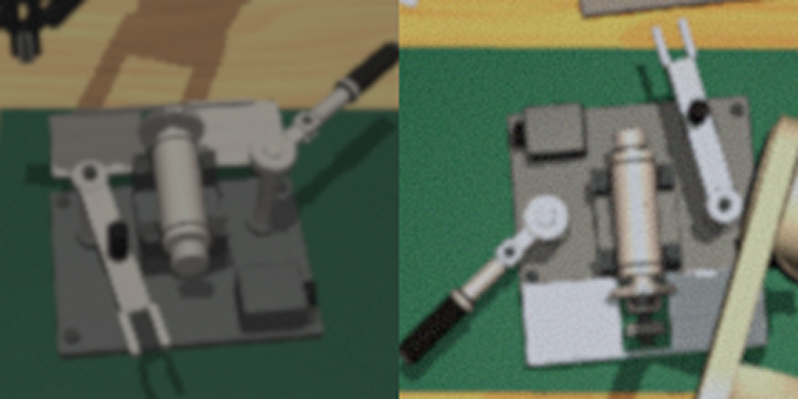

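>>> play_rows(
  steps=[
    {"dx": 10, "dy": 5, "dz": 0, "wx": 0, "wy": 0, "wz": -0.12, "jaw": -1},
    {"dx": 20, "dy": 10, "dz": 0, "wx": 0, "wy": 0, "wz": -0.24, "jaw": -1},
    {"dx": 30, "dy": 15, "dz": 0, "wx": 0, "wy": 0, "wz": -0.36, "jaw": -1},
    {"dx": 40, "dy": 20, "dz": 0, "wx": 0, "wy": 0, "wz": -0.48, "jaw": -1},
    {"dx": 50, "dy": 25, "dz": 0, "wx": 0, "wy": 0, "wz": -0.6, "jaw": -1},
    {"dx": 60, "dy": 30, "dz": 0, "wx": 0, "wy": 0, "wz": -0.72, "jaw": -1},
    {"dx": 70, "dy": 35, "dz": 0, "wx": 0, "wy": 0, "wz": -0.84, "jaw": -1},
    {"dx": 80, "dy": 40, "dz": 0, "wx": 0, "wy": 0, "wz": -0.96, "jaw": -1},
    {"dx": 90, "dy": 45, "dz": 0, "wx": 0, "wy": 0, "wz": -1.08, "jaw": -1},
    {"dx": 100, "dy": 50, "dz": 0, "wx": 0, "wy": 0, "wz": -1.2, "jaw": -1},
  ],
)

```text
time_s: 11.3
ee_pos: [0.6111, -0.1016, 0.2145]
eef_rot: [0.975, 0.221, 0.001, 0.0]
contact_force: [0.3, -0.3, -0.6]
gripper_width: -0.0001
```

>>> play_rows(
  steps=[
    {"dx": 6, "dy": 4, "dz": 0, "wx": 0, "wy": 0, "wz": -0.12, "jaw": -1},
    {"dx": 12, "dy": 8, "dz": 0, "wx": 0, "wy": 0, "wz": -0.24, "jaw": -1},
    {"dx": 18, "dy": 12, "dz": 0, "wx": 0, "wy": 0, "wz": -0.36, "jaw": -1},
    {"dx": 24, "dy": 16, "dz": 0, "wx": 0, "wy": 0, "wz": -0.48, "jaw": -1},
    {"dx": 30, "dy": 20, "dz": 0, "wx": 0, "wy": 0, "wz": -0.6, "jaw": -1},
    {"dx": 36, "dy": 24, "dz": 0, "wx": 0, "wy": 0, "wz": -0.72, "jaw": -1},
    {"dx": 42, "dy": 28, "dz": 0, "wx": 0, "wy": 0, "wz": -0.84, "jaw": -0.7},
    {"dx": 42, "dy": 32, "dz": 0, "wx": 0, "wy": 0, "wz": -0.96, "jaw": -0.4},
    {"dx": 42, "dy": 34, "dz": 0, "wx": 0, "wy": 0, "wz": -1.08, "jaw": -0.2},
    {"dx": 42, "dy": 35, "dz": 0, "wx": 0, "wy": 0, "wz": -1.2, "jaw": -0.2},
  ],
)

```text
time_s: 12.13
ee_pos: [0.6531, -0.0654, 0.2152]
eef_rot: [0.929, -0.371, 0.001, 0.001]
contact_force: [0.7, 0.1, 0.6]
gripper_width: 0.0342
```

```bash
python3 - <<'E'
from h import *
o=get_obs();print(o['ee_pos'],o['contact_force'],o['gripper_width'],o['joint_pos'])
m=Rn.from_quat(o['eef_rot']).as_matrix();print(np.arctan2(m[1,0],m[0,0]),m[2])
p=np.array([.5685,-.093])
for f in (.29,1.657): print(p+.09*np.array([np.cos(f),np.sin(f)]))
for xy in((264.6,212.5),(261,155.6)): print(atz('top',xy,.084))
E
```

```text
[ 0.65308972 -0.06541212  0.215183  ] [0.66979786 0.09490533 0.57578037] 0.03419596400086656 [-0.10116548  0.41484664  1.57842876 -0.00198554  1.14676623  0.65918729]
-0.7595366857114364 [ 2.33466018e-03  4.82036356e-04 -9.99997158e-01]
[ 0.65474195 -0.0672643 ]
[ 0.56075127 -0.00333419]
[ 0.48598026 -0.01274318  0.084     ]
[ 0.64627297 -0.00200541  0.084     ]
```

>>> play_rows(
  steps=[
    {"dx": 1, "dy": -2, "dz": 0, "wx": 0, "wy": 0, "wz": -0.12, "jaw": -0.2},
    {"dx": 1, "dy": -2, "dz": 0, "wx": 0, "wy": 0, "wz": -0.24, "jaw": -0.2},
    {"dx": 1, "dy": -2, "dz": -10, "wx": 0, "wy": 0, "wz": -0.36, "jaw": -0.2},
    {"dx": 1, "dy": -2, "dz": -25, "wx": 0, "wy": 0, "wz": -0.48, "jaw": -0.2},
    {"dx": 1, "dy": -2, "dz": -40, "wx": 0, "wy": 0, "wz": -0.52, "jaw": -0.2},
    {"dx": 1, "dy": -2, "dz": -50, "wx": 0, "wy": 0, "wz": -0.52, "jaw": -0.2},
    {"dx": 1, "dy": -2, "dz": -50, "wx": 0, "wy": 0, "wz": -0.52, "jaw": -0.2},
  ],
)

```text
time_s: 12.72
ee_pos: [0.6527, -0.0667, 0.1634]
eef_rot: [0.803, -0.596, -0.001, 0.002]
contact_force: [-0.4, 0.1, 0.1]
gripper_width: 0.0343
```

```bash
python3 - <<'E'
from h import *
o=get_obs();print(o['ee_pos'],o['contact_force'],o['gripper_width'])
m=Rn.from_quat(o['eef_rot']).as_matrix();print(np.arctan2(m[1,0],m[0,0]))
im=capture("scene");cv2.imwrite("pics/r.png",cv2.resize(im[190:310,230:370,::-1],None,fx=5,fy=5,interpolation=cv2.INTER_CUBIC))
E
```

```text
[ 0.65269642 -0.06672941  0.16338874] [-0.37089407  0.13047542  0.09891827] 0.03425453791164539
-1.277397375870285
```

View pics/r.png

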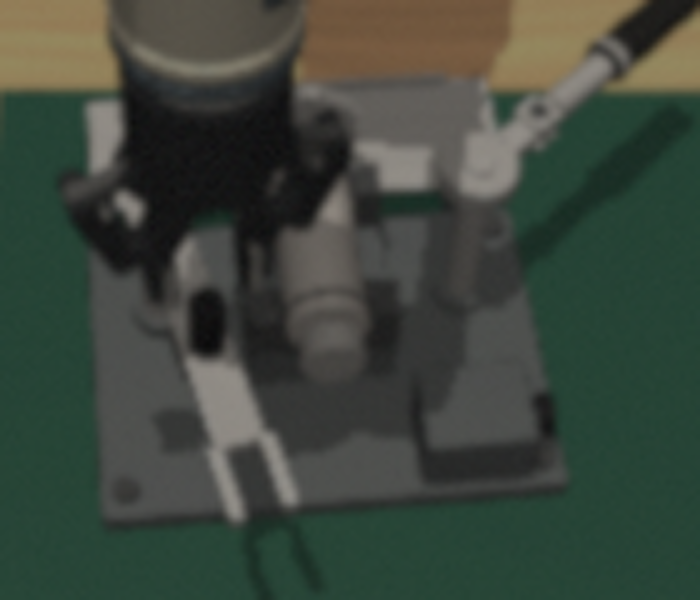

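```bash
python3 - <<'E'
from h import *
print((proj('scene',[[.6527,-.0667,.163],[.654,-.0675,.158],[.654,-.0675,.118]])-[230,190])*5)
E
```

```text
[[205.35754256 286.52461301]
 [203.73550483 294.59198716]
 [204.09101423 339.78216851]]
```

>>> play_rows(
  steps=[
    {"dx": 2, "dy": 0, "dz": -6, "wx": 0, "wy": 0, "wz": 0, "jaw": -0.2},
    {"dx": 2, "dy": 0, "dz": -14, "wx": 0, "wy": 0, "wz": 0, "jaw": -0.2},
    {"dx": 2, "dy": 0, "dz": -24, "wx": 0, "wy": 0, "wz": 0, "jaw": -0.2},
    {"dx": 2, "dy": 0, "dz": -34, "wx": 0, "wy": 0, "wz": 0, "jaw": -0.2},
    {"dx": 2, "dy": 0, "dz": -36, "wx": 0, "wy": 0, "wz": 0, "jaw": -0.2},
    {"dx": 2, "dy": 0, "dz": -36, "wx": 0, "wy": 0, "wz": 0, "jaw": -0.2},
  ],
)

```text
time_s: 13.27
ee_pos: [0.6545, -0.0668, 0.1272]
eef_rot: [0.803, -0.596, -0.001, 0.002]
contact_force: [0.8, 0.2, -0.2]
gripper_width: 0.0341
```

```bash
python3 - <<'E'
from h import *
o=get_obs();print(o['ee_pos'],o['contact_force'],o['gripper_width'])
im=capture("scene");cv2.imwrite("pics/r1.png",cv2.resize(im[190:310,230:370,::-1],None,fx=5,fy=5,interpolation=cv2.INTER_CUBIC))
# arc waypoints relative to current pose; strap world angle f
p=np.array([.5685,-.093]);f0=.29
P0=o['ee_pos'][:2]
for k in range(0,15):
    f=f0+k*.1
    q=p+.09*np.array([np.cos(f),np.sin(f)])
    print(round(f,2),np.round((q-P0)*1000,1))
E
```

```text
[ 0.65450191 -0.06684145  0.12715534] [ 0.75074048  0.17042631 -0.2105303 ] 0.03408182911404909
0.29 [ 0.2 -0.4]
0.39 [-2.8  8.1]
0.49 [-6.6 16.2]
0.59 [-11.2  23.9]
0.69 [-16.6  31.1]
0.79 [-22.7  37.8]
0.89 [-29.4  43.8]
0.99 [-36.6  49.1]
1.09 [-44.4  53.6]
1.19 [-52.6  57.4]
1.29 [-61.1  60.3]
1.39 [-69.8  62.4]
1.49 [-78.7  63.5]
1.59 [-87.7  63.8]
1.69 [-96.7  63.2]
```

View pics/r1.png

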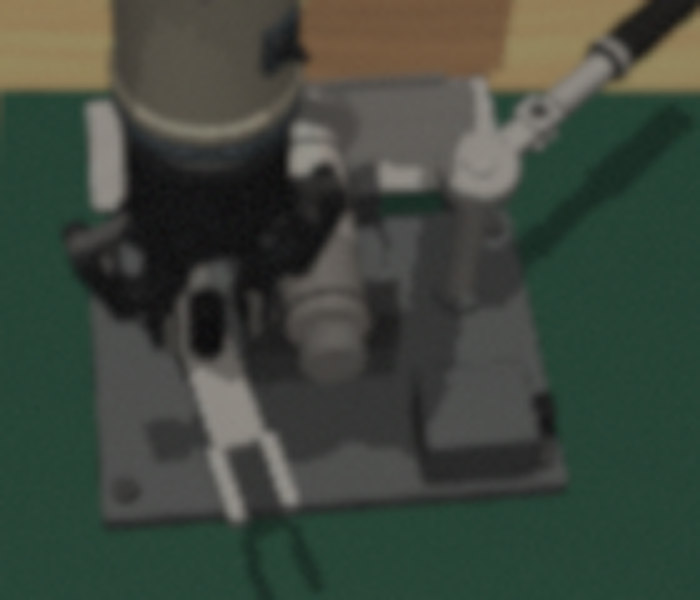

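>>> play_rows(
  steps=[
    {"dx": -1, "dy": 4, "dz": 0, "wx": 0, "wy": 0, "wz": 0.05, "jaw": -0.35},
    {"dx": -3, "dy": 8, "dz": 0, "wx": 0, "wy": 0, "wz": 0.1, "jaw": -0.35},
    {"dx": -5, "dy": 12, "dz": 0, "wx": 0, "wy": 0, "wz": 0.15, "jaw": -0.35},
    {"dx": -7, "dy": 16, "dz": 0, "wx": 0, "wy": 0, "wz": 0.2, "jaw": -0.35},
    {"dx": -9, "dy": 20, "dz": 0, "wx": 0, "wy": 0, "wz": 0.25, "jaw": -0.35},
    {"dx": -11, "dy": 24, "dz": 0, "wx": 0, "wy": 0, "wz": 0.3, "jaw": -0.35},
    {"dx": -14, "dy": 28, "dz": 0, "wx": 0, "wy": 0, "wz": 0.35, "jaw": -0.35},
    {"dx": -17, "dy": 31, "dz": 0, "wx": 0, "wy": 0, "wz": 0.4, "jaw": -0.35},
    {"dx": -20, "dy": 35, "dz": 0, "wx": 0, "wy": 0, "wz": 0.45, "jaw": -0.35},
    {"dx": -23, "dy": 38, "dz": 0, "wx": 0, "wy": 0, "wz": 0.5, "jaw": -0.35},
  ],
)

```text
time_s: 14.15
ee_pos: [0.6326, -0.0291, 0.1286]
eef_rot: [0.926, -0.378, 0.001, 0.002]
contact_force: [2.2, -1.9, -1.7]
gripper_width: 0.0277
```

>>> play_rows(
  steps=[
    {"dx": -4, "dy": 3, "dz": 0, "wx": 0, "wy": 0, "wz": 0.05, "jaw": -0.35},
    {"dx": -7, "dy": 6, "dz": 0, "wx": 0, "wy": 0, "wz": 0.1, "jaw": -0.35},
    {"dx": -11, "dy": 8, "dz": 0, "wx": 0, "wy": 0, "wz": 0.15, "jaw": -0.35},
    {"dx": -15, "dy": 11, "dz": 0, "wx": 0, "wy": 0, "wz": 0.2, "jaw": -0.35},
    {"dx": -18, "dy": 13, "dz": 0, "wx": 0, "wy": 0, "wz": 0.25, "jaw": -0.35},
    {"dx": -22, "dy": 16, "dz": 0, "wx": 0, "wy": 0, "wz": 0.3, "jaw": -0.35},
    {"dx": -26, "dy": 18, "dz": 0, "wx": 0, "wy": 0, "wz": 0.35, "jaw": -0.35},
    {"dx": -30, "dy": 19, "dz": 0, "wx": 0, "wy": 0, "wz": 0.4, "jaw": -0.35},
    {"dx": -34, "dy": 21, "dz": 0, "wx": 0, "wy": 0, "wz": 0.45, "jaw": -0.35},
    {"dx": -38, "dy": 22, "dz": 0, "wx": 0, "wy": 0, "wz": 0.5, "jaw": -0.35},
  ],
)

```text
time_s: 14.98
ee_pos: [0.5957, -0.0072, 0.1295]
eef_rot: [0.991, -0.136, 0.002, 0.001]
contact_force: [2.0, -0.4, -1.6]
gripper_width: 0.0277
```

>>> play_rows(
  steps=[
    {"dx": -4, "dy": 1, "dz": 0, "wx": 0, "wy": 0, "wz": 0.05, "jaw": -0.35},
    {"dx": -8, "dy": 2, "dz": 0, "wx": 0, "wy": 0, "wz": 0.1, "jaw": -0.35},
    {"dx": -13, "dy": 3, "dz": 0, "wx": 0, "wy": 0, "wz": 0.15, "jaw": -0.35},
    {"dx": -17, "dy": 3, "dz": 0, "wx": 0, "wy": 0, "wz": 0.2, "jaw": -0.35},
    {"dx": -22, "dy": 3, "dz": 0, "wx": 0, "wy": 0, "wz": 0.25, "jaw": -0.35},
    {"dx": -26, "dy": 4, "dz": 0, "wx": 0, "wy": 0, "wz": 0.3, "jaw": -0.35},
    {"dx": -30, "dy": 4, "dz": 0, "wx": 0, "wy": 0, "wz": 0.35, "jaw": -0.35},
    {"dx": -32, "dy": 4, "dz": 0, "wx": 0, "wy": 0, "wz": 0.37, "jaw": -0.35},
  ],
)

```text
time_s: 15.65
ee_pos: [0.5645, -0.0033, 0.1304]
eef_rot: [0.999, 0.05, 0.004, 0.001]
contact_force: [1.9, -0.2, 0.9]
gripper_width: 0.0276
```

>>> play_rows(
  steps=[
    {"dx": -2, "dy": 0, "dz": -1, "wx": 0, "wy": 0, "wz": 0, "jaw": -0.35},
    {"dx": -4, "dy": 0, "dz": -1, "wx": 0, "wy": 0, "wz": 0, "jaw": -0.35},
    {"dx": -5, "dy": 0, "dz": -1, "wx": 0, "wy": 0, "wz": 0, "jaw": -0.35},
  ],
)

```text
time_s: 15.9
ee_pos: [0.5599, -0.0032, 0.1299]
eef_rot: [0.999, 0.05, 0.004, 0.001]
contact_force: [2.2, 0.5, 1.8]
gripper_width: 0.0278
```

>>> play_rows(
  steps=[
    {"dx": -2, "dy": 0, "dz": 0, "wx": 0, "wy": 0, "wz": 0, "jaw": -0.35},
    {"dx": -2, "dy": 0, "dz": 0, "wx": 0, "wy": 0, "wz": 0, "jaw": -0.35},
  ],
)

```text
time_s: 16.07
ee_pos: [0.5581, -0.0032, 0.1299]
eef_rot: [0.999, 0.049, 0.005, 0.001]
contact_force: [3.9, 1.0, -0.6]
gripper_width: 0.0276
```

>>> play_rows(
  steps=[
    {"dx": -2, "dy": 0, "dz": 0, "wx": 0, "wy": 0, "wz": 0, "jaw": -0.35},
    {"dx": -2, "dy": 0, "dz": 0, "wx": 0, "wy": 0, "wz": 0, "jaw": -0.35},
  ],
)

```text
time_s: 16.23
ee_pos: [0.5579, -0.0031, 0.13]
eef_rot: [0.999, 0.049, 0.007, 0.001]
contact_force: [10.4, 0.9, -6.0]
gripper_width: 0.028
```

```bash
python3 - <<'E'
from h import *
for n in("scene","top"):
    im=capture(n);cv2.imwrite(f"pics/s_{n}.png",im[:,:,::-1])
o=get_obs();print(o['ee_pos'],o['contact_force'])
s=cv2.imread("pics/s_scene.png")[190:300,240:370];t=cv2.imread("pics/s_top.png")[130:240,190:320]
cv2.imwrite("pics/s2.png",cv2.resize(cv2.hconcat([s,t]),None,fx=3,fy=3,interpolation=cv2.INTER_CUBIC))
E
```

```text
[ 0.55792405 -0.00312961  0.12997367] [ 9.76350685 -0.39781569 -5.37611218]
```

View pics/s2.png

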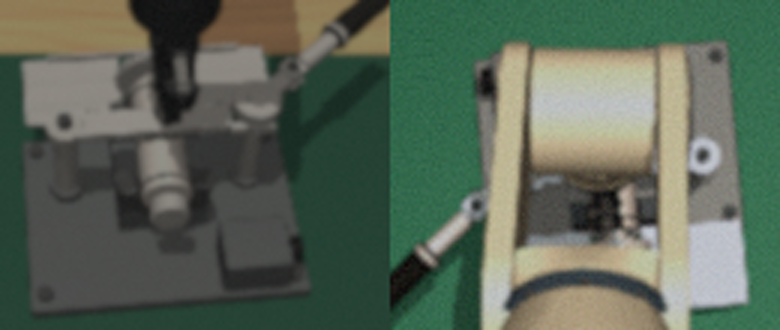

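>>> play_rows(
  steps=[
    {"dx": 2, "dy": 0, "dz": 0, "wx": 0, "wy": 0, "wz": 0, "jaw": -0.35},
    {"dx": 4, "dy": 0, "dz": 0, "wx": 0, "wy": 0, "wz": 0, "jaw": -0.35},
    {"dx": 4, "dy": 0, "dz": 0, "wx": 0, "wy": 0, "wz": 0, "jaw": -0.3},
    {"dx": 4, "dy": 0, "dz": 10, "wx": 0, "wy": 0, "wz": 0, "jaw": -0.3},
    {"dx": 4, "dy": 0, "dz": 30, "wx": 0, "wy": 0, "wz": 0, "jaw": -0.3},
    {"dx": 4, "dy": 0, "dz": 60, "wx": 0, "wy": 0, "wz": 0, "jaw": -0.3},
    {"dx": 0, "dy": 0, "dz": 90, "wx": 0, "wy": 0, "wz": 0.05, "jaw": -0.3},
    {"dx": -20, "dy": 30, "dz": 100, "wx": 0, "wy": 0, "wz": 0.15, "jaw": -0.1},
    {"dx": -40, "dy": 65, "dz": 100, "wx": 0, "wy": 0, "wz": 0.26, "jaw": 0.1},
    {"dx": -60, "dy": 100, "dz": 100, "wx": 0, "wy": 0, "wz": 0.37, "jaw": 0.3},
  ],
)

```text
time_s: 17.17
ee_pos: [0.4974, 0.0974, 0.2317]
eef_rot: [0.972, 0.234, 0.008, -0.0]
contact_force: [1.0, 1.1, -0.0]
gripper_width: 0.0551
```

>>> play_rows(
  steps=[
    {"dx": -20, "dy": 33, "dz": 0, "wx": 0, "wy": 0, "wz": 0.11, "jaw": 0.45},
    {"dx": -38, "dy": 65, "dz": 0, "wx": 0, "wy": 0, "wz": 0.22, "jaw": 0.45},
    {"dx": -46, "dy": 82, "dz": 0, "wx": 0, "wy": 0, "wz": 0.31, "jaw": 0.45},
    {"dx": -46, "dy": 82, "dz": -20, "wx": 0, "wy": 0, "wz": 0.31, "jaw": 0.45},
    {"dx": -46, "dy": 82, "dz": -35, "wx": 0, "wy": 0, "wz": 0.31, "jaw": 0.45},
    {"dx": -46, "dy": 82, "dz": -35, "wx": 0, "wy": 0, "wz": 0.31, "jaw": 0.45},
  ],
)

```text
time_s: 17.67
ee_pos: [0.4492, 0.1791, 0.195]
eef_rot: [0.924, 0.381, 0.006, -0.001]
contact_force: [-0.5, -0.4, -0.7]
gripper_width: 0.062
```

```bash
python3 - <<'E'
from h import *
for n in("scene","top"):
    im=capture(n);cv2.imwrite(f"pics/u_{n}.png",im[:,:,::-1])
o=get_obs();print(o['ee_pos'],o['contact_force'],o['gripper_width'])
m=Rn.from_quat(o['eef_rot']).as_matrix();print(np.arctan2(m[1,0],m[0,0]))
s=cv2.imread("pics/u_scene.png")[160:290,240:400];t=cv2.imread("pics/u_top.png")[120:250,160:320]
cv2.imwrite("pics/u2.png",cv2.resize(cv2.hconcat([s,t]),None,fx=2.5,fy=2.5,interpolation=cv2.INTER_CUBIC))
E
```

```text
[0.4509386  0.17916615 0.19708418] [-0.31124638 -0.72591253 -0.14865606] 0.06201487013772332
0.7813348323486305
```

View pics/u2.png

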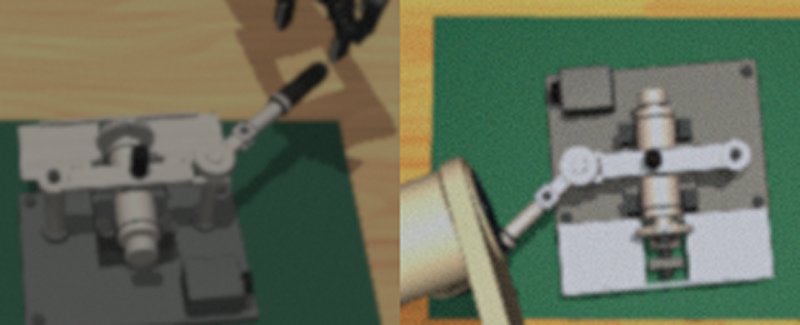

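```bash
python3 - <<'E'
from h import *
u=np.array([np.cos(.781),np.sin(.781),0])
P=np.array([.451,.179,.197]);Q=P.copy();Q[2]=.131
print((proj('scene',[P,P+.03*u,P-.03*u,Q,Q+.03*u,Q-.03*u])-[240,160])*2.5)
E
```

```text
[[307.58422998  45.08614763]
 [330.25493386  59.56615046]
 [285.47324952  30.95320468]
 [297.44748599  86.30051762]
 [318.96766451 100.60839501]
 [276.43569538  72.32288686]]
```

>>> play_rows(
  steps=[
    {"dx": 0, "dy": 0, "dz": -20, "wx": 0, "wy": 0, "wz": 0, "jaw": 0.45},
    {"dx": 0, "dy": 0, "dz": -45, "wx": 0, "wy": 0, "wz": 0, "jaw": 0.45},
    {"dx": 0, "dy": 0, "dz": -70, "wx": 0, "wy": 0, "wz": 0, "jaw": 0.45},
    {"dx": 0, "dy": 0, "dz": -86, "wx": 0, "wy": 0, "wz": 0, "jaw": 0.45},
    {"dx": 0, "dy": 0, "dz": -88, "wx": 0, "wy": 0, "wz": 0, "jaw": 0.45},
    {"dx": 0, "dy": 0, "dz": -88, "wx": 0, "wy": 0, "wz": 0, "jaw": 0.45},
  ],
)

```text
time_s: 18.27
ee_pos: [0.4511, 0.1789, 0.1094]
eef_rot: [0.925, 0.38, 0.007, -0.001]
contact_force: [0.4, 0.3, 0.3]
gripper_width: 0.062
```

```bash
python3 - <<'E'
from h import *
im=capture("scene");cv2.imwrite("pics/v.png",cv2.resize(im[150:270,290:420,::-1],None,fx=5,fy=5,interpolation=cv2.INTER_CUBIC))
o=get_obs();print(o['ee_pos'],o['contact_force'])
N=np.array([.554,.0762]);P0=o['ee_pos'][:2]
# contact offset lead 18.5 mm
for k in range(0,13):
    th=2.353-.1*k
    q=N+.145*np.array([np.cos(th),np.sin(th)])+.0185*np.array([np.cos(th-np.pi/2),np.sin(th-np.pi/2)])
    print(round(-.1*k,1),np.round((q-P0)*1000,1))
E
```

```text
[0.45171185 0.17916948 0.11015526] [ 0.96655813 -0.3266356  -0.14381353]
-0.0 [13.2 12.9]
-0.1 [25.2 21.2]
-0.2 [38.  28.3]
-0.3 [51.4 34.1]
-0.4 [65.4 38.5]
-0.5 [79.7 41.4]
-0.6 [94.2 43. ]
-0.7 [108.8  43.1]
-0.8 [123.4  41.7]
-0.9 [137.7  38.9]
-1.0 [151.7  34.6]
-1.1 [165.2  29. ]
-1.2 [178.   22.1]
```

View pics/v.png

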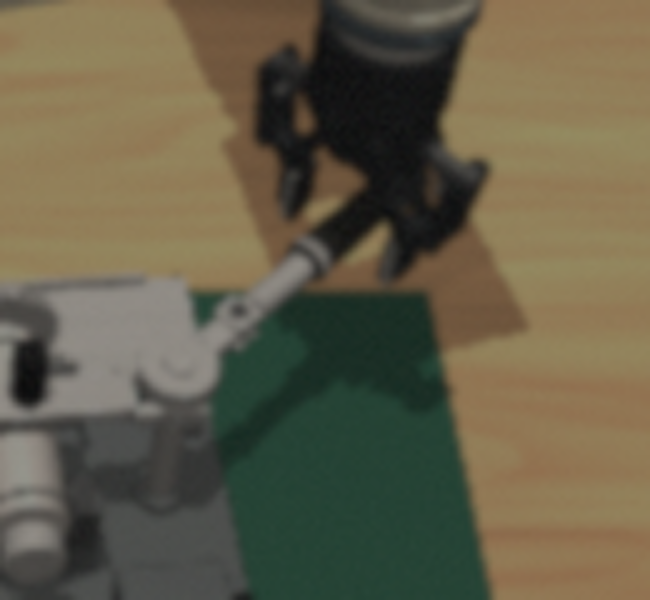

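>>> play_rows(
  steps=[
    {"dx": 5, "dy": 5, "dz": 0, "wx": 0, "wy": 0, "wz": 0, "jaw": 0.45},
    {"dx": 9, "dy": 9, "dz": 0, "wx": 0, "wy": 0, "wz": 0, "jaw": 0.45},
    {"dx": 13, "dy": 13, "dz": 0, "wx": 0, "wy": 0, "wz": 0, "jaw": 0.45},
    {"dx": 19, "dy": 17, "dz": 0, "wx": 0, "wy": 0, "wz": -0.05, "jaw": 0.45},
    {"dx": 25, "dy": 21, "dz": 0, "wx": 0, "wy": 0, "wz": -0.1, "jaw": 0.45},
    {"dx": 32, "dy": 25, "dz": 0, "wx": 0, "wy": 0, "wz": -0.15, "jaw": 0.45},
    {"dx": 38, "dy": 28, "dz": 0, "wx": 0, "wy": 0, "wz": -0.2, "jaw": 0.45},
  ],
)

```text
time_s: 18.9
ee_pos: [0.4898, 0.2075, 0.1106]
eef_rot: [0.958, 0.285, 0.007, -0.0]
contact_force: [-2.9, -2.6, 2.7]
gripper_width: 0.0618
```

>>> play_rows(
  steps=[
    {"dx": 7, "dy": 3, "dz": 0, "wx": 0, "wy": 0, "wz": -0.05, "jaw": 0.45},
    {"dx": 13, "dy": 6, "dz": 0, "wx": 0, "wy": 0, "wz": -0.1, "jaw": 0.45},
    {"dx": 20, "dy": 8, "dz": 0, "wx": 0, "wy": 0, "wz": -0.15, "jaw": 0.45},
    {"dx": 27, "dy": 10, "dz": 0, "wx": 0, "wy": 0, "wz": -0.2, "jaw": 0.45},
  ],
)

```text
time_s: 19.23
ee_pos: [0.5165, 0.2177, 0.1108]
eef_rot: [0.982, 0.187, 0.006, 0.0]
contact_force: [-5.0, -1.3, 0.5]
gripper_width: 0.0618
```

>>> play_rows(
  steps=[
    {"dx": 5, "dy": 1, "dz": 0, "wx": 0, "wy": 0, "wz": -0.03, "jaw": 0.45},
    {"dx": 10, "dy": 2, "dz": 0, "wx": 0, "wy": 0, "wz": -0.07, "jaw": 0.45},
  ],
)

```text
time_s: 19.4
ee_pos: [0.5262, 0.2199, 0.1109]
eef_rot: [0.988, 0.152, 0.005, 0.001]
contact_force: [-4.1, -3.2, -0.0]
gripper_width: 0.0618
```

>>> play_rows(
  steps=[
    {"dx": 4, "dy": 1, "dz": 0, "wx": 0, "wy": 0, "wz": -0.03, "jaw": 0.45},
    {"dx": 8, "dy": 1, "dz": 0, "wx": 0, "wy": 0, "wz": -0.05, "jaw": 0.45},
  ],
)

```text
time_s: 19.57
ee_pos: [0.5338, 0.2213, 0.111]
eef_rot: [0.992, 0.126, 0.004, 0.001]
contact_force: [-3.9, 2.1, -0.4]
gripper_width: 0.0619
```

>>> play_rows(
  steps=[
    {"dx": 4, "dy": 0, "dz": 0, "wx": 0, "wy": 0, "wz": -0.03, "jaw": 0.45},
    {"dx": 8, "dy": 1, "dz": 0, "wx": 0, "wy": 0, "wz": -0.055, "jaw": 0.45},
  ],
)

```text
time_s: 19.73
ee_pos: [0.5415, 0.2223, 0.1109]
eef_rot: [0.995, 0.099, 0.003, 0.001]
contact_force: [-2.9, -3.0, -0.2]
gripper_width: 0.062
```

>>> play_rows(
  steps=[
    {"dx": 4, "dy": 0, "dz": 0, "wx": 0, "wy": 0, "wz": -0.03, "jaw": 0.45},
    {"dx": 8, "dy": 0, "dz": 0, "wx": 0, "wy": 0, "wz": -0.055, "jaw": 0.45},
  ],
)

```text
time_s: 19.9
ee_pos: [0.5495, 0.2225, 0.1109]
eef_rot: [0.998, 0.07, 0.003, 0.001]
contact_force: [-4.4, 0.8, -0.1]
gripper_width: 0.0622
```

>>> play_rows(
  steps=[
    {"dx": 4, "dy": 0, "dz": 0, "wx": 0, "wy": 0, "wz": -0.03, "jaw": 0.45},
    {"dx": 8, "dy": 0, "dz": 0, "wx": 0, "wy": 0, "wz": -0.055, "jaw": 0.45},
  ],
)

```text
time_s: 20.07
ee_pos: [0.5576, 0.2226, 0.1109]
eef_rot: [0.999, 0.042, 0.003, 0.002]
contact_force: [-4.2, -0.1, -0.7]
gripper_width: 0.0619
```

>>> play_rows(
  steps=[
    {"dx": 4, "dy": 0, "dz": 0, "wx": 0, "wy": 0, "wz": -0.03, "jaw": 0.45},
    {"dx": 8, "dy": -1, "dz": 0, "wx": 0, "wy": 0, "wz": -0.055, "jaw": 0.45},
  ],
)

```text
time_s: 20.23
ee_pos: [0.5659, 0.222, 0.1109]
eef_rot: [1.0, 0.013, 0.002, 0.001]
contact_force: [-4.7, 2.3, 0.0]
gripper_width: 0.0618
```

>>> play_rows(
  steps=[
    {"dx": 4, "dy": 0, "dz": 0, "wx": 0, "wy": 0, "wz": -0.03, "jaw": 0.45},
    {"dx": 8, "dy": -1, "dz": 0, "wx": 0, "wy": 0, "wz": -0.055, "jaw": 0.45},
  ],
)

```text
time_s: 20.4
ee_pos: [0.5742, 0.2212, 0.111]
eef_rot: [1.0, -0.016, 0.002, 0.001]
contact_force: [-4.2, 3.1, -0.8]
gripper_width: 0.0617
```

>>> play_rows(
  steps=[
    {"dx": 4, "dy": -1, "dz": 0, "wx": 0, "wy": 0, "wz": -0.03, "jaw": 0.45},
    {"dx": 8, "dy": -1, "dz": 0, "wx": 0, "wy": 0, "wz": -0.055, "jaw": 0.45},
  ],
)

```text
time_s: 20.57
ee_pos: [0.5825, 0.2202, 0.1109]
eef_rot: [0.999, -0.044, 0.002, 0.001]
contact_force: [-3.2, -2.2, -0.5]
gripper_width: 0.062
```

```bash
python3 - <<'E'
from h import *
for n in("scene","top"):
    im=capture(n);cv2.imwrite(f"pics/w_{n}.png",im[:,:,::-1])
s=cv2.imread("pics/w_scene.png")[180:290,300:420];t=cv2.imread("pics/w_top.png")[120:230,140:260]
cv2.imwrite("pics/w2.png",cv2.resize(cv2.hconcat([s,t]),None,fx=3.3,fy=3.3,interpolation=cv2.INTER_CUBIC))
E
```

```text
(no output)
```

View pics/w2.png

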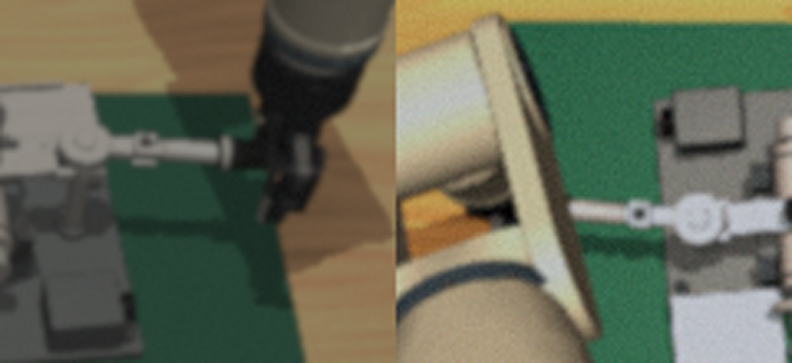

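>>> play_rows(
  steps=[
    {"dx": 3, "dy": -1, "dz": 0, "wx": 0, "wy": 0, "wz": -0.02, "jaw": 0.45},
    {"dx": 6, "dy": -1, "dz": 0, "wx": 0, "wy": 0, "wz": -0.04, "jaw": 0.45},
  ],
)

```text
time_s: 20.83
ee_pos: [0.5893, 0.219, 0.1111]
eef_rot: [0.998, -0.064, 0.003, 0.001]
contact_force: [-3.4, -2.2, -1.2]
gripper_width: 0.0621
```

>>> play_rows(
  steps=[
    {"dx": 3, "dy": -1, "dz": 0, "wx": 0, "wy": 0, "wz": -0.02, "jaw": 0.45},
    {"dx": 6, "dy": -2, "dz": 0, "wx": 0, "wy": 0, "wz": -0.04, "jaw": 0.45},
  ],
)

```text
time_s: 21.0
ee_pos: [0.5941, 0.2173, 0.1108]
eef_rot: [0.996, -0.085, 0.001, 0.001]
contact_force: [-13.4, 5.8, 0.2]
gripper_width: 0.0617
```

>>> play_rows(
  steps=[
    {"dx": 3, "dy": -1, "dz": 0, "wx": 0, "wy": 0, "wz": -0.02, "jaw": 0.45},
  ],
)

```text
time_s: 21.08
ee_pos: [0.5949, 0.2167, 0.1102]
eef_rot: [0.995, -0.097, -0.001, 0.001]
contact_force: [-14.0, 5.6, 4.0]
gripper_width: 0.0615
```

>>> play_rows(
  steps=[
    {"dx": 3, "dy": -1, "dz": 0, "wx": 0, "wy": 0, "wz": -0.02, "jaw": 0.45},
  ],
)

```text
time_s: 21.17
ee_pos: [0.5955, 0.216, 0.1098]
eef_rot: [0.994, -0.108, -0.004, 0.002]
contact_force: [-12.5, 3.3, 4.9]
gripper_width: 0.0616
```

>>> play_rows(
  steps=[
    {"dx": 4, "dy": -1, "dz": 0, "wx": 0, "wy": 0, "wz": -0.02, "jaw": 0.45},
    {"dx": 5, "dy": -1, "dz": 0, "wx": 0, "wy": 0, "wz": -0.02, "jaw": 0.45},
  ],
)

```text
time_s: 21.33
ee_pos: [0.5985, 0.2152, 0.1096]
eef_rot: [0.993, -0.119, -0.006, 0.002]
contact_force: [-12.6, 2.3, 5.3]
gripper_width: 0.062
```

>>> play_rows(
  steps=[
    {"dx": 4, "dy": -1, "dz": 0, "wx": 0, "wy": 0, "wz": 0, "jaw": 0.45},
    {"dx": 5, "dy": -2, "dz": 0, "wx": 0, "wy": 0, "wz": 0, "jaw": 0.45},
  ],
)

```text
time_s: 21.5
ee_pos: [0.6022, 0.2147, 0.1097]
eef_rot: [0.993, -0.12, -0.008, 0.001]
contact_force: [-10.8, 12.2, 4.5]
gripper_width: 0.0618
```

```bash
python3 - <<'E'
from h import *
for n in("scene","top"):
    im=capture(n);cv2.imwrite(f"pics/x_{n}.png",im[:,:,::-1])
o=get_obs();print(o['ee_pos'],o['contact_force'])
s=cv2.imread("pics/x_scene.png")[180:290,300:420];t=cv2.imread("pics/x_top.png")[120:230,140:260]
cv2.imwrite("pics/x2.png",cv2.resize(cv2.hconcat([s,t]),None,fx=3.3,fy=3.3,interpolation=cv2.INTER_CUBIC))
E
```

```text
[0.6024257  0.21467336 0.10980473] [-9.89615403  6.99169287  5.41366128]
```

View pics/x2.png

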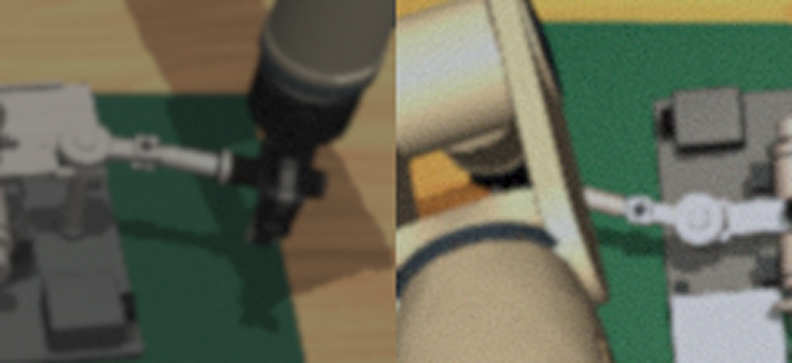

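```bash
python3 - <<'E'
from h import *
f=lambda n,x,y,z:atz(n,((x-(396 if n=='top' else 0))/3.3+(300 if n=='scene' else 140),y/3.3+(180 if n=='scene' else 120)),z)[:2]
for tag,n,a,b,c in(('w','scene',(83,145),(147,147),(228,154)),('x','scene',(83,145),(147,149),(228,168)),('w','top',(700,217),(640,213),(575,208)),('x','top',(700,218),(640,210),(588,195))):
    A,B,C=f(n,*a,.138),f(n,*b,.135),f(n,*c,.131)
    an=lambda v:np.arctan2(v[1],v[0])
    print(tag,n,an(B-A),an(C-B),np.round(an(B-A)-an(C-B),3),A,B,C)
E
```

```text
w scene 1.5789918089589121 1.5119573070275716 0.067 [0.56132314 0.07439237] [0.560902   0.12577784] [0.56471927 0.1905795 ]
x scene 1.5397016391458886 1.325646991403425 0.214 [0.56132314 0.07439237] [0.56291458 0.12555635] [0.5786626  0.18850278]
w top 1.500171687617195 1.4884094842833586 0.012 [0.55414229 0.07438901] [0.55762511 0.12362157] [0.56205475 0.17726611]
x top 1.4341636895681575 1.283764124664236 0.15 [0.55332078 0.07438148] [0.56009489 0.12365155] [0.57283016 0.16679511]
```

>>> play_rows(
  steps=[
    {"dx": -4, "dy": 1, "dz": 0, "wx": 0, "wy": 0, "wz": 0, "jaw": 0.45},
    {"dx": -9, "dy": 2, "dz": 0, "wx": 0, "wy": 0, "wz": 0, "jaw": 0.45},
    {"dx": -14, "dy": 3, "dz": 0, "wx": 0, "wy": 0, "wz": 0, "jaw": 0.45},
    {"dx": -19, "dy": 4, "dz": 0, "wx": 0, "wy": 0, "wz": 0, "jaw": 0.45},
    {"dx": -23, "dy": 5, "dz": 0, "wx": 0, "wy": 0, "wz": 0, "jaw": 0.45},
    {"dx": -23, "dy": 5, "dz": 0, "wx": 0, "wy": 0, "wz": 0, "jaw": 0.45},
  ],
)

```text
time_s: 22.1
ee_pos: [0.5794, 0.2199, 0.1101]
eef_rot: [0.993, -0.12, -0.007, 0.001]
contact_force: [0.2, 0.1, 0.3]
gripper_width: 0.0618
```

```bash
python3 - <<'E'
from h import *
im=capture("scene");cv2.imwrite("pics/y.png",cv2.resize(im[180:290,290:420,::-1],None,fx=5,fy=5,interpolation=cv2.INTER_CUBIC))
o=get_obs();print(o['ee_pos'],o['contact_force'])
E
```

```text
[0.57972924 0.21986342 0.11013746] [-0.4356826  -0.27830943  0.23821604]
```

View pics/y.png

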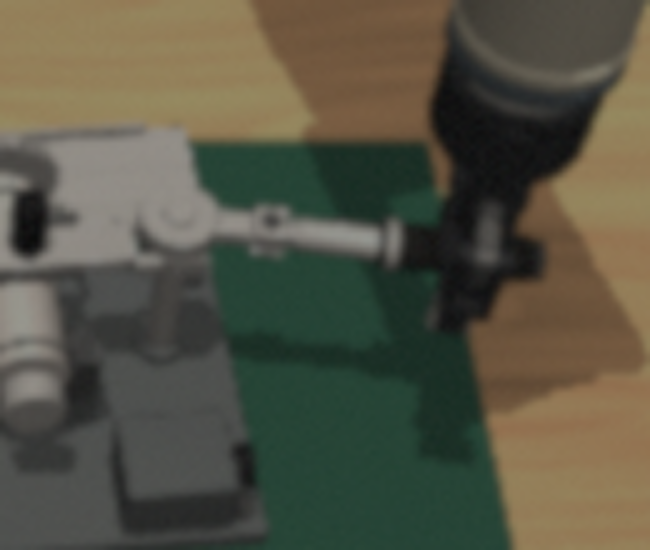

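Handle is straight again (hinge (270,230), collar (392,242)), forces zero. Lift away.

>>> play_rows(
  steps=[
    {"dx": 0, "dy": 0, "dz": 8, "wx": 0, "wy": 0, "wz": 0, "jaw": 0.45},
    {"dx": 0, "dy": 0, "dz": 20, "wx": 0, "wy": 0, "wz": 0, "jaw": 0.45},
    {"dx": 0, "dy": 0, "dz": 40, "wx": 0, "wy": 0, "wz": 0, "jaw": 0.45},
    {"dx": 0, "dy": 0, "dz": 65, "wx": 0, "wy": 0, "wz": 0, "jaw": 0.45},
    {"dx": 0, "dy": 0, "dz": 95, "wx": 0, "wy": 0, "wz": 0, "jaw": 0.45},
    {"dx": 0, "dy": 20, "dz": 120, "wx": 0, "wy": 0, "wz": 0, "jaw": 0.45},
    {"dx": 0, "dy": 60, "dz": 125, "wx": 0, "wy": 0, "wz": 0, "jaw": 0.45},
    {"dx": -10, "dy": 100, "dz": 125, "wx": 0, "wy": 0, "wz": 0, "jaw": 0.45},
    {"dx": -30, "dy": 135, "dz": 125, "wx": 0, "wy": 0, "wz": 0, "jaw": 0.45},
    {"dx": -30, "dy": 135, "dz": 125, "wx": 0, "wy": 0, "wz": 0, "jaw": 0.45},
  ],
)

```text
time_s: 22.98
ee_pos: [0.5475, 0.3607, 0.2369]
eef_rot: [0.993, -0.118, -0.007, -0.001]
contact_force: [-0.1, -1.4, -1.5]
gripper_width: 0.0621
```

```bash
python3 - <<'E'
from h import *
for n in("scene","top"):
    im=capture(n);cv2.imwrite(f"pics/z_{n}.png",im[:,:,::-1])
o=get_obs();print(o['ee_pos'],o['contact_force'])
s=cv2.imread("pics/z_scene.png")[180:300,240:390];t=cv2.imread("pics/z_top.png")[120:240,170:320]
cv2.imwrite("pics/z2.png",cv2.resize(cv2.hconcat([s,t]),None,fx=2.65,fy=2.65,interpolation=cv2.INTER_CUBIC))
E
```

```text
[0.54933013 0.35629477 0.23633149] [-0.22058625 -1.07434057  0.40886249]
```

View pics/z2.png

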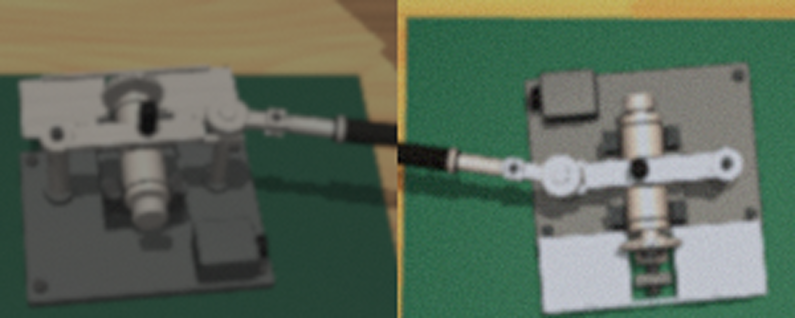

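View pics/z_top.png

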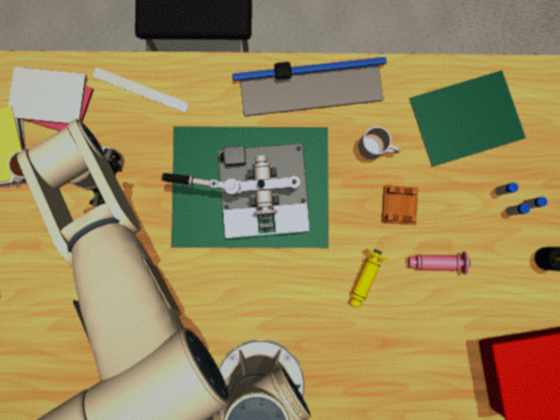

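```bash
python3 - <<'E'
from workcell import *
print(sign_off()); print(get_obs()['time_s'])
E
```

```text
the job is handed in; nothing more can be done
None
the job is handed in; nothing more can be done
```

The spindle is fitted and clamped, the wrench was taken to its click and let go, and I handed the job in after about 23 s. The sign-off gives no verdict, so the checks below are my own.

- **Spindle:** it lies in the V-block with the wheel over the anvil roller. Before the strap was closed, the top picture put mid-barrel about 2 mm from the estimated seat. The last pictures still show it in the V, but I did not measure it again.
- **Strap:** I pushed it until it hit its stop, where the force rose to about 10 N. In the last top picture the pivot, strap grip and nut are in line.
- **Wrench:** the nut pinched after about 0.9 rad of turning, with about 14 N at the grip. I stopped with the handle bent by about 0.15 rad from the top picture. The scene camera read 0.21, but it already showed 0.07 with the handle straight.
- **After letting go:** the handle sprang back straight, the head arm stayed where it had tightened, and the gripper is clear of everything.
- **Contacts:** opening the fingers at the seat gave about 2–3 N sideways, probably against the wrench head. It went away when I narrowed them. In the last top picture the mug and the two look-alikes had not moved. The arm hides the jar and glue there, but nothing came near them.

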